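# Vent and open the powder tank of an air-abrasive unit

### The job

Get the wide powder tank of the air-abrasive unit ready for refilling: first shut off the air by swinging the valve lever fully crosswise to its pipe, then turn the tank's pressure cap counter-clockwise up to its first stop and leave it there, not pressed down, for two seconds so the tank vents. Then press the cap down and, keeping it down, turn it on past the stop until it comes free, lift it off and set it down gently, upright and flat in the middle of the free bay of the steel parts tray. Leave the jar, the bottle and the specimen where they are.

Things in the scene. Friction and masses are not known exactly. Their poses are not given: they have to be found in the camera images.
- unit: Air-abrasive unit: white steel box 200 (x) x 240 (y) x 120 mm high, fixed; origin at the centre of its underside; its -x side (gauge, knob) faces the robot, give or take its yaw. On its flat top (the deck, 120 mm up) stand two tanks side by side at the rear and, along the front, a steel pipe (16 mm thick, parallel to the unit's y, top 22 mm above the deck) with a ball valve.
- air_lever (a joint): Angle of the valve's lever (rad) about its vertical axis: 0 = along the pipe (air on), pointing to the unit's -y; grows clockwise seen from above to 1.571, its hard end stop = crosswise to the pipe (air off), pointing to the unit's -x, overhanging the front of the deck. It stays where it is left; friction 0.12 N m.
- lever_pivot (a point): Axis of the valve lever, at mid-height of the lever (46 mm above the deck). The point turns with the lever: the lever points along its own -y.
- lever_handle (a point): Point on the lever's black handle, 60 mm from its axis, mid-width and mid-height. The handle is a straight bar 12 mm wide and 12 mm high (40 to 52 mm above the deck), its end 85 mm from the axis. Turns with the lever: own -y points outwards along it; closing moves it to its own -x.
- tank_wide: The wide powder tank, 96 mm across, the one to open; fixed to the deck; origin on the deck, on the tank's axis. Shoulder 24 mm high; rim of the bored neck 41 mm above the deck. Its cap is shut when the cap's x is along the tank's x (either way round); two ribs on the shoulder lie on the tank's x axis.
- neck (a point): Centre of the wide tank's rim. Pressing the cap: 4 mm down (12 N) clears the first stop, 6 mm (15 N) is the bottom. Pressed, it turns on past the stop; 1.22 to 1.57 rad (hard end stop) from shut its two tabs stand in the neck's notches: let up there, it rises 2 to 3 mm by itself, and lifts straight out (plug 19 mm long). Let up earlier, it is still held.
- cap: The wide tank's pressure cap: black, loose, 76 mm across, 220 g; origin at the middle of the skirt's lower edge, x along the wing. Starts shut or up to 0.2 rad past it. Turns counter-clockwise (from above, 0.2 to 0.5 N m of friction) to its first stop, 0.61 rad from shut; a spring seal holds it up with 6 N. It passes the stop only when pressed down.
- cap_wing (a point): Centre of the wing of the wide tank's cap. The wing is a straight bar across the cap's top: 62 mm long (point x), 12 mm wide (point y), 20 mm high; point z is the cap's axis, up. The wing's top is 10 mm above the point, the cap's flat top face 10 mm below it, the skirt's lower edge 35 mm below it. With the cap on and not pressed, the point is 67 mm above the deck.
- tank_slim: The slim powder tank, 64 mm across, with a smaller cap of its own (50 mm across); fixed, not to be opened. Origin on the deck, on its axis; wing top 78 mm above the deck.
- tray: Steel parts tray 190 (x) x 105 (y) x 28 mm high, walls and floor 4 mm, fixed on the bench, with one cross wall that makes two bays; origin at the centre of its underside. The bay on its -x side holds the jar, the bay on its +x side is free.
- free_bay (a point): Centre of the free bay, on its floor (4 mm above the bench). The bay is 89 (tray x) x 97 mm (tray y) inside. The cap stands flat when its skirt rests on the floor: cap_wing 35 mm above this point.
- nozzle_jar: Small clear jar with a steel lid, 54 mm across, 60 mm high, in the other bay; bystander. Origin at the centre of its underside.
- solvent: Amber bottle, 58 mm across, 150 mm high, on the bench by the front of the unit; bystander. Origin at the centre of its underside.
- specimen_mid (a point): Top middle of the grey pad (165 x 90 x 22 mm) with fossil bones on it (up to 50 mm high), on the bench; bystander.
Things that resemble listed ones, but are neither listed nor needed, are in the scene too. What is shaped like the cap but turquoise or yellow is not meant.

How it is judged:
By the outcome, as a careful person would: the job done as asked, in the order asked, and still so for the second after the job is handed in, with the robot touching nothing.
It also fails if it takes over 72 s, if anything falls off the work surface, if the arm or the gripper's body presses on something with over 40 N, if the wrist force passes 120 N, or if a joint passes its speed limit or range.

### The arm

A 6-joint arm with a two-finger parallel gripper is mounted at the origin on the work surface. World frame = base frame: x ahead of the robot, y to its left, z up, the work surface at z = 0. Lengths are in m, angles in rad, forces in N, time in s.
With the tool pointing down it reaches from about 0.275 to 0.875 m from the base axis. Payload 12.5 kg.
Tool frame: the origin (TCP) lies at the very end of the fingers, on their centre line; the grasp point (between the pads) lies 19 mm behind it; z points along the fingers, y is the direction in which the jaws open and shut (so a half turn about z gives the same grasp; the last joint's range is limited). The gripper opens to 85 mm and grips with 20 to 120 N. Pads are 22 mm wide; open, the fingers measure 114 mm over their backs; the gripper's body (76 mm by 85 mm) begins 54 mm behind the grasp point. The pads swing forward as they close: fully open they stand 13 mm farther back than shut.
Start: joints at [-1.364, 0.351, 1.652, -0, 1.139, -0.085], TCP at [0.158, -0.527, 0.231] pointing down, gripper open.
Joint ranges: [-2.75, 2.75], [-0.79, 2.1], [0.01, 2.65], [-1.57, 4.71], [0.07, 3.14], [-2.87, 2.87]. Speed limits (rad/s): [2.22, 2.22, 2.79, 3.14, 3.14, 3.14].

### API

Orientations are given as a 3x3 rotation matrix whose columns are the frame's x, y, z axes.
In Python, from station import manip gives the robot as it stands.
- The arm moves only by the tool send_rows, never from a script. Its argument "plan" is a list that holds one entry, the list of rows, each a list of 7 numbers: the shift along the tool's x, y, z in cm, then the turn, a rotation vector about the tool's x, y, z in units of 10 degrees (1.0 is 10 degrees), then the finger opening in cm, from 0 to 8.54. A call has 1 to 8 rows; each row is the pose to reach, as a shift and turn from the pose measured when the call began, along the tool's axes at that moment; what a row does not reach only later rows make up. A row lasts 1/8 s, in which the tool goes at most 62.5 mm and 10.7 degrees, less where a joint would pass 70% of its speed; a pose out of reach is approached as far as the arm can. A call with a gripper value outside its range is refused whole. The fingers move at their own pace and stop on an object; "squeeze" is the grip in N (left out, the last holds). Time passes only in rows, so rows that repeat a pose let the fingers close. It gives the time, the measured TCP pose, the force and the opening at its end, in the units of the state.
- manip.get_obs(): the state, without advancing time (a new reading comes with each control period).
- manip.grab_frame(name): name is "side" or "top"; returns a dict with "img" (480x640x3 uint8, red, green, blue), "z_map" (480x640 float32, m along the optical axis (not along the pixel's ray), 0 where there is no reading), "fx", "fy", "cx", "cy" (pixels), "distortion" ([k1, k2, p1, p2, k3] as OpenCV has them; the pictures are not rectified), "T" (4x4, takes a point from camera to world coordinates). Camera axes: x right, y up, looking along -z (the intrinsics and any distortion apply to the point x, -y, -z); pixel columns grow to the right and rows downward; lengths in m; the calibration is good to about 2 mm. A picture is of the moment at which its call begins.
- manip.job_done(): hands the job in, once; it reports no verdict.
The state is a dict: "time_s": time; "joints": joint angles; "qd": joint speeds; "tau": joint torques, N m; "tcp_pos": TCP position; "tcp_rot": TCP orientation; "contact_force": force on the tool from outside, world axes, zero at the start; "moment": the same for the moment, N m; "gripper_width": finger opening in m.
Only numpy, scipy, OpenCV 4.12 (cv2) and the standard library are available. Lean on these libraries where they do the work, as an engineer would, in place of code of your own. Each camera call takes 0.05 s, during which the arm holds its last target.

## Working session

There is one attempt and no reset: what is moved stays moved. The work goes in short steps, Python scripts to look and compute and a tool call to move; the robot and the scene stay as the last step left them, time stands still between calls to the robot, and variables do not carry over. Pictures are saved under pics/ and viewed, and the job is handed in when it is done.

Besides the shell and the picture viewer there is one more tool, called after "Call:" by a JSON object that holds its "op" and its "data", one argument or row to a line. send_rows: Moves the arm, as the interface text tells. Its arguments: {"type":"object","properties":{"plan":{"type":"array","items":{"type":"array","items":{"type":"array","items":{"type":"number"}}}},"squeeze":{"type":"number"}},"required":["plan"]}

```bash
mkdir -p pics; ls; python3 - <<'E'
from station import manip
import cv2,numpy as np
print(manip.get_obs())
for n in("side","top"):
    f=manip.grab_frame(n)
    cv2.imwrite(f"pics/{n}0.png",f["img"][:,:,::-1]); np.savez(f"{n}0.npz",**f)
    print(n,f["fx"],f["fy"],f["cx"],f["cy"],f["distortion"],f["T"].round(4).tolist())
E
```

```text
pics
{'time_s': 0.0, 'joints': array([-1.36362191e+00,  3.51278870e-01,  1.65243584e+00, -8.90919679e-06,
        1.13909313e+00, -8.45805278e-02]), 'qd': array([-1.11922504e-03, -3.39277132e-04, -1.62856264e-03, -5.52485373e-04,
       -7.61524399e-06,  1.37078906e-03]), 'tau': array([ 1.08756121e-03, -5.06101799e+01, -2.91402233e+01, -2.24495494e-05,
        4.59162402e-03,  1.27913160e-07]), 'tcp_pos': array([ 0.15816174, -0.52641756,  0.2307306 ]), 'tcp_rot': array([[ 9.57739509e-01,  2.87636864e-01, -2.57877033e-04],
       [ 2.87636964e-01, -9.57738778e-01,  1.18753551e-03],
       [ 9.46001548e-05, -1.21152464e-03, -9.99999262e-01]]), 'contact_force': array([ 0.58553917,  0.02783984, -0.8978895 ]), 'moment': array([-0.01075983, -0.02951546, -0.0126281 ]), 'gripper_width': 0.08534128416514279}
side 544.6194622736356 544.6194622736356 319.22386830851303 234.87874020123252 [-0.02461208  0.          0.          0.          0.        ] [[-0.9375, 0.2383, -0.2535, 0.2621], [-0.3479, -0.6519, 0.6738, 0.9976], [-0.0047, 0.7199, 0.6941, 1.1588], [0.0, 0.0, 0.0, 1.0]]
top 544.6924447270538 544.6924447270538 310.4212875832771 228.03653593014374 [0.02249203 0.         0.         0.         0.        ] [[0.0323, 0.9793, -0.1999, 0.357], [-0.9995, 0.0325, -0.0022, -0.0191], [0.0043, 0.1999, 0.9798, 1.3728], [0.0, 0.0, 0.0, 1.0]]
```

View pics/side0.png

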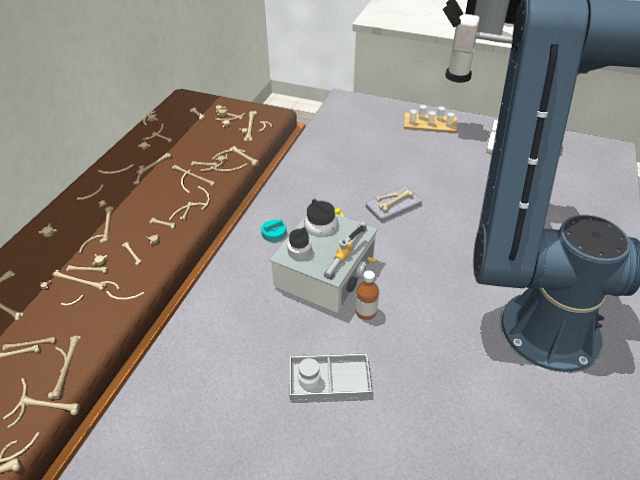

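View pics/top0.png

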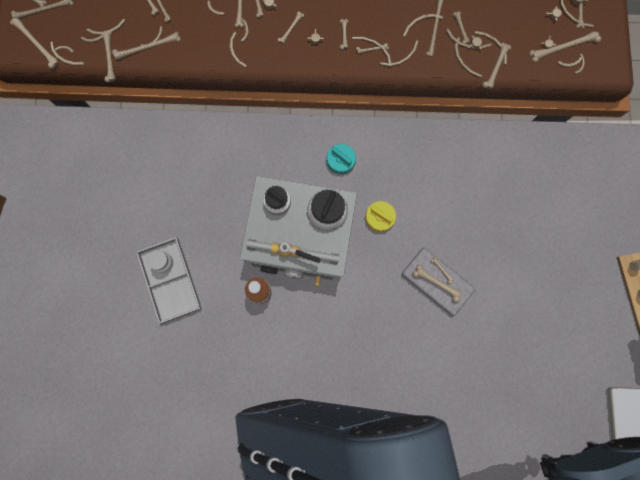

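The top view shows the wide tank's cap near (328,208), the slim one near (277,198), the valve pivot near (284,248) with the handle pointing right and down, the bottle at (257,289), and the tray's free bay near (175,298). I'll zoom in and measure next.

```bash
cat > h.py <<'E'
import numpy as np,cv2
def K(f): return np.array([[f["fx"],0,f["cx"]],[0,f["fy"],f["cy"]],[0,0,1]],float)
def ray(f,uv):
    p=cv2.undistortPoints(np.array(uv,float).reshape(-1,1,2),K(f),np.array(f["distortion"])).reshape(-1,2)
    d=np.c_[p[:,0],-p[:,1],-np.ones(len(p))]; T=np.array(f["T"]); return T[:3,3],d@T[:3,:3].T
def onz(f,uv,z):
    o,d=ray(f,uv); s=(z-o[2])/d[:,2]; return o+d*s[:,None]
def cloud(f):
    v,u=np.mgrid[:480,:640]; o,d=ray(f,np.c_[u.ravel(),v.ravel()])
    return (o+d*np.asarray(f["z_map"],float).reshape(-1,1)).reshape(480,640,3)
def proj(f,P):
    T=np.array(f["T"]); c=(np.atleast_2d(P)-T[:3,3])@T[:3,:3]
    c=c*[1,-1,-1]
    return cv2.projectPoints(c,np.zeros(3),np.zeros(3),K(f),np.array(f["distortion"]))[0].reshape(-1,2)
def crop(f,u0,v0,w,h,s,name):
    cv2.imwrite(name,cv2.resize(f["img"][v0:v0+h,u0:u0+w,::-1],None,fx=s,fy=s,interpolation=cv2.INTER_CUBIC))
E
python3 - <<'E'
from h import *
t=np.load("top0.npz");s=np.load("side0.npz")
crop(t,235,140,170,150,4.5,"pics/topc.png");crop(t,130,230,150,100,5,"pics/tray.png")
crop(s,250,180,150,150,4,"pics/sidec.png")
C=cloud(t)
for uv in [(310,230),(328,208),(284,248),(257,289),(175,298),(100,300),(305,254),(277,198)]: print(uv,C[uv[1],uv[0]].round(4))
C=cloud(s)
for uv in [(320,210),(350,375),(310,262),(200,400)]: print(uv,C[uv[1],uv[0]].round(4))
E
```

```text
(310, 230) [ 0.607  -0.0155  0.1242]
(328, 208) [ 0.6449 -0.0542  0.1915]
(284, 248) [0.5543 0.041  0.1735]
(257, 289) [0.4629 0.0982 0.1551]
(175, 298) [0.4472 0.3156 0.0039]
(100, 300) [ 0.4369  0.5029 -0.0021]
(305, 254) [ 0.5427 -0.0062  0.1712]
(277, 198) [0.6626 0.0601 0.1973]
(320, 210) [ 0.6512 -0.0436  0.1809]
(350, 375) [0.4449 0.3068 0.0019]
(310, 262) [0.6299 0.0901 0.1164]
(200, 400) [ 7.541e-01  4.904e-01 -7.000e-04]
```

View pics/topc.png

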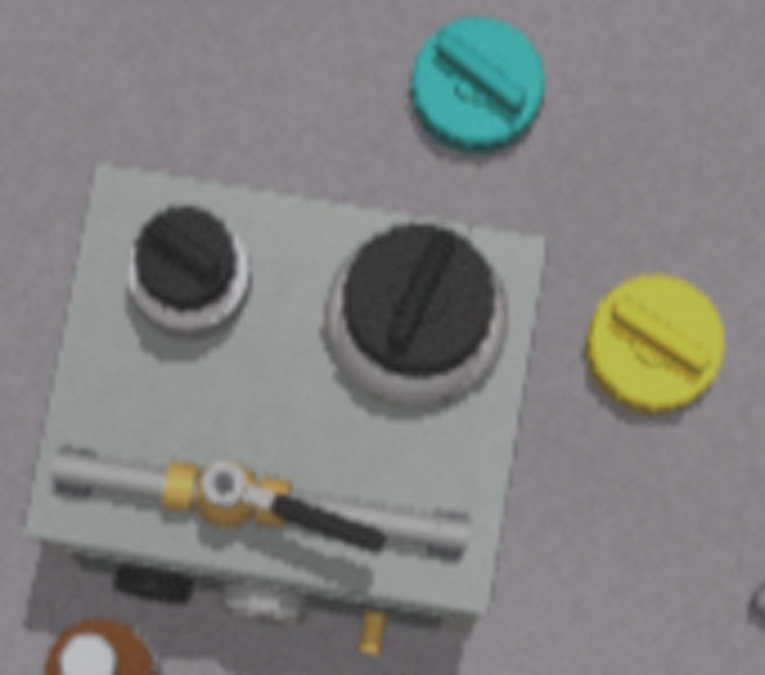

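View pics/tray.png

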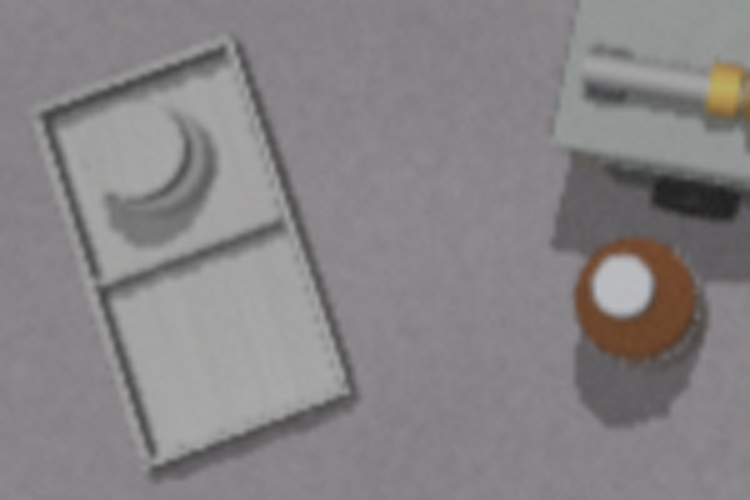

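View pics/sidec.png

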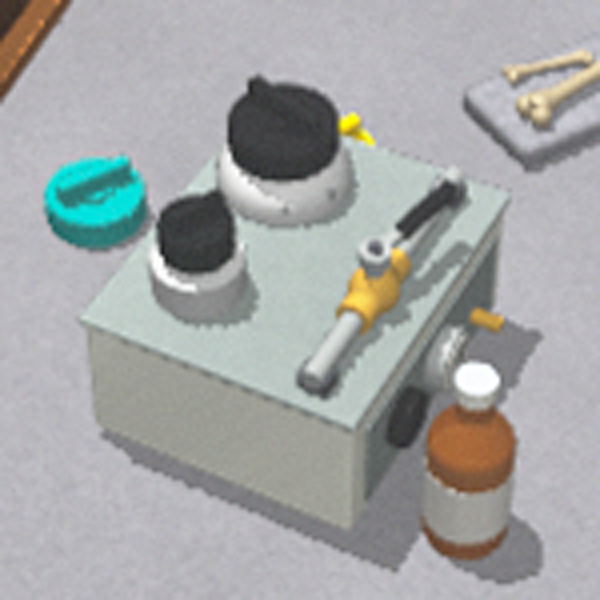

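```bash
python3 - <<'E'
from h import *
t=np.load("top0.npz");s=np.load("side0.npz")
tc=lambda L:[(235+(a+.5)/4.5-.5,140+(b+.5)/4.5-.5) for a,b in L]
sc=lambda L:[(250+(a+.5)/4-.5,180+(b+.5)/4-.5) for a,b in L]
rc=lambda L:[(130+(a+.5)/5-.5,230+(b+.5)/5-.5) for a,b in L]
def box(P):
    e=[np.linalg.norm(P[i]-P[(i+1)%4]) for i in range(4)]; print("centre",P.mean(0).round(4),"sides",np.round(e,4))
D=onz(t,tc([(98,164),(546,237),(490,612),(26,540)]),.12);box(D)
v=D[1]+D[0]-D[2]-D[3];print("yaw unit",np.degrees(np.arctan2(v[1],v[0])), "from y", np.degrees(np.arctan2(*(D[0]+D[3]-D[1]-D[2])[[0,1]]*[-1,1])))
D=onz(s,sc([(84,322),(355,428),(510,196),(268,100)]),.12);box(D)
v=D[0]+D[3]-D[1]-D[2];print("yaw side",np.degrees(np.arctan2(v[1],v[0])))
# tray top rim z=.028
D=onz(t,rc([(38,112),(232,38),(356,397),(150,474)]),.028);box(D);print(D.round(4))
v=(D[2]+D[3]-D[0]-D[1]);print("tray yaw",np.degrees(np.arctan2(v[1],v[0])))
u=v[:2]/np.linalg.norm(v[:2]);print("free bay top", D.mean(0)[:2]+u*.0465)
# pivot
print("pivot top z .175",onz(t,tc([(223,483)]),.175),onz(s,sc([(376,251)]),.175))
print("handle end top z.172",onz(t,tc([(383,540)]),.172), "start",onz(t,tc([(277,506)]),.172))
print("handle side",onz(s,sc([(462,183),(402,240)]),.172))
# black masks
for n,f,z in(("top",t,.177),("side",s,.177)):
    im=f["img"].astype(int); m=((im.max(2)<75)).astype(np.uint8)
    r=(290,180,370,240) if n=="top" else (300,195,340,225)
    q=np.zeros_like(m);q[r[1]:r[3],r[0]:r[2]]=m[r[1]:r[3],r[0]:r[2]]
    c=max(cv2.findContours(q,0,1)[0],key=cv2.contourArea)
    e=cv2.fitEllipse(c);print(n,"ell",e,onz(f,[e[0]],z))
print("wing top ends z.197",onz(t,tc([(443,240),(400,347)]),.197), onz(s,sc([(258,85),(312,132)]),.197))
C=cloud(t);w=C[185:235,295:365].reshape(-1,3);q=w[w[:,2]>.19];print(len(q),q.mean(0),np.linalg.eigh(np.cov(q[:,:2].T)), )
q=w[w[:,2]>.17];print("cap>.17",q.min(0),q.max(0))
E
```

```text
centre [0.6185 0.0107 0.12  ] sides [0.2409 0.2014 0.2415 0.2043]
yaw unit -7.38485905860659 from y -7.328468342253806
centre [0.613  0.0133 0.12  ] sides [0.198  0.2394 0.1975 0.2523]
yaw side -9.162126463447336
centre [0.4888 0.3297 0.028 ] sides [0.1015 0.1911 0.1047 0.1891]
[[0.5563 0.4127 0.028 ]
 [0.5968 0.3197 0.028 ]
 [0.421  0.2448 0.028 ]
 [0.381  0.3415 0.028 ]]
tray yaw -157.39940381611785
free bay top [0.44584997 0.31182034]
pivot top z .175 [[0.55648252 0.04066179 0.175     ]] [[0.55304147 0.04710146 0.175     ]]
handle end top z.172 [[ 0.53107027 -0.03938703  0.172     ]] start [[0.54632532 0.0135952  0.172     ]]
handle side [[ 0.52065944 -0.03628806  0.172     ]
 [ 0.54135247  0.02884755  0.172     ]]
top ell ((327.5382385253906, 206.4637908935547), (31.852327346801758, 32.758216857910156), 11.501470565795898) [[ 0.65197421 -0.05345694  0.177     ]]
side ell ((320.0062255859375, 212.5953826904297), (23.602169036865234, 27.09028434753418), 98.9712905883789) [[ 0.64904428 -0.03780349  0.177     ]]
wing top ends z.197 [[ 0.67849268 -0.0643858   0.197     ]
 [ 0.62339799 -0.04455988  0.197     ]] [[ 0.67284319 -0.05622754  0.197     ]
 [ 0.62210778 -0.02354252  0.197     ]]
158 [ 0.62119309 -0.04999161  0.32267644] EighResult(eigenvalues=array([3.13634638e-05, 8.84187076e-03]), eigenvectors=array([[-0.12428146, -0.992247  ],
       [-0.992247  ,  0.12428146]]))
cap>.17 [ 0.35702119 -0.09093248  0.17033213] [ 0.69173852 -0.01591982  1.372773  ]
```

```bash
python3 - <<'E'
from h import *
t=np.load("top0.npz");s=np.load("side0.npz")
c=np.array([.6515,-.054]);a=np.radians(-19.8);d=np.array([np.cos(a),np.sin(a)])
P=[np.r_[c+d*k*.031,.197] for k in(-1,1)]+[np.r_[c+.038*np.array([np.cos(q),np.sin(q)]),.177] for q in np.linspace(0,6.28,24)]
P+=[[.5555,.042,.172],[.531,-.0395,.172]]
u=np.radians(-157.4);ux=np.array([np.cos(u),np.sin(u)]);uy=np.array([-ux[1],ux[0]]);o=np.array([.4888,.3297])
P+=[np.r_[o+ux*i*.095+uy*j*.0525,.028] for i in(-1,1) for j in (-1,1)]
for n,f,r,k in(("t",t,(300,180,70,60),10),("s",s,(290,190,100,75),8),("s",s,(280,345,100,65),8)):
    im=cv2.resize(f["img"][r[1]:r[1]+r[3],r[0]:r[0]+r[2],::-1],None,fx=k,fy=k,interpolation=2).copy()
    for x,y in proj(f,np.array(P)): cv2.circle(im,(int((x+.5-r[0])*k),int((y+.5-r[1])*k)),2,(0,0,255),-1)
    cv2.imwrite(f"pics/ov_{n}{r[1]}.png",im)
E
```

```text
(no output)
```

View pics/ov_t180.png

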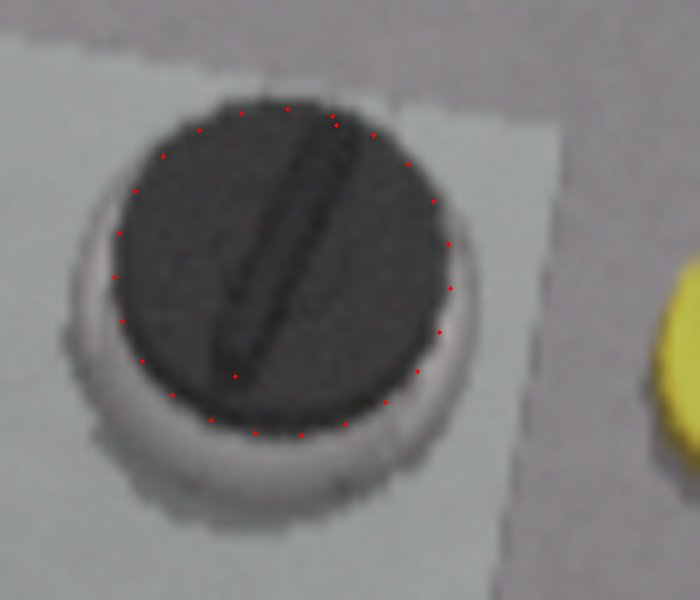

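View pics/ov_s190.png

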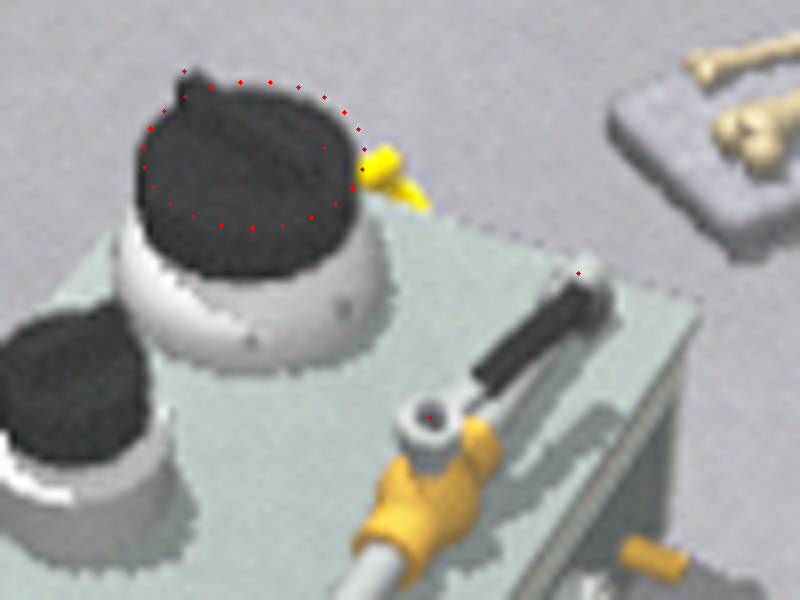

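View pics/ov_s345.png

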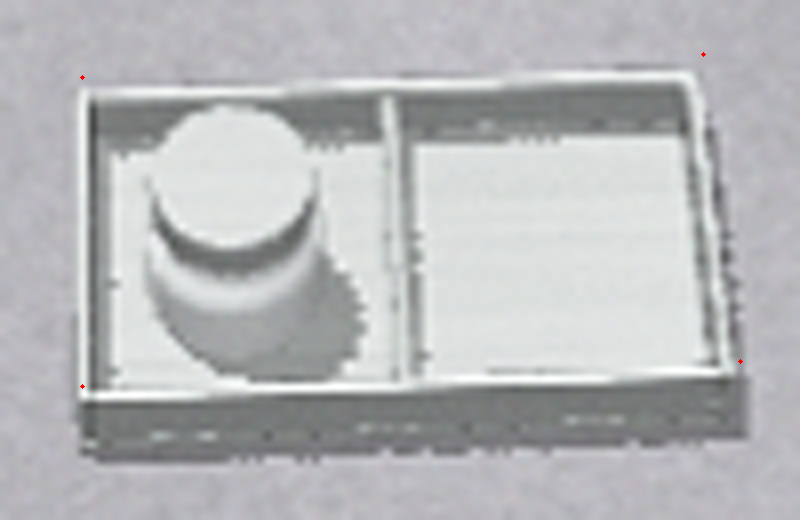

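```bash
cat >> h.py <<'E'
def to(o,pos,psi):
    from scipy.spatial.transform import Rotation as R
    Rm=np.array(o["tcp_rot"]); p=np.radians(psi)
    G=np.array([[np.cos(p),np.sin(p),0],[np.sin(p),-np.cos(p),0],[0,0,-1]])
    return np.r_[Rm.T@(np.array(pos)-o["tcp_pos"])*100, np.degrees(R.from_matrix(Rm.T@G).as_rotvec())/10].round(2)
def st(o):
    Rm=np.array(o["tcp_rot"]);print("t",round(o["time_s"],2),"tcp",np.round(o["tcp_pos"],4),"psi",round(np.degrees(np.arctan2(Rm[1,0],Rm[0,0])),1),"tilt",Rm[:2,2].round(4),"F",np.round(o["contact_force"],1),"M",np.round(o["moment"],2),"w",round(o["gripper_width"],4),"q",np.round(o["joints"],2))
E
python3 - <<'E'
from h import *
from station import manip
s=np.load("side0.npz")
D=onz(s,[(280+a/8-.5,345+b/8-.5) for a,b in[(82,95),(692,75),(735,375),(80,395)]],.028)
print(D.round(4),D.mean(0)); v=D[1]+D[2]-D[0]-D[3];print(np.degrees(np.arctan2(v[1],v[0])),[np.linalg.norm(D[i]-D[(i+1)%4]) for i in range(4)])
o=manip.get_obs();st(o);print(to(o,(.538,-.0145,.25),73))
E
```

```text
[[0.5944 0.3237 0.028 ]
 [0.4224 0.2529 0.028 ]
 [0.3811 0.3463 0.028 ]
 [0.556  0.4175 0.028 ]] [0.48847933 0.33512698 0.028     ]
-157.74731031901513 [np.float64(0.18595886924812505), np.float64(0.10210609142566847), np.float64(0.18880865138427996), np.float64(0.10126829652249197)]
t 0.1 tcp [ 0.1582 -0.5264  0.2308] psi 16.7 tilt [-0.0002  0.001 ] F [ 1.3  0.4 -0. ] M [ 0.02 -0.05 -0.  ] w 0.0856 q [-1.36  0.35  1.65 -0.    1.14 -0.08]
[ 5.11e+01 -3.81e+01 -1.88e+00 -1.00e-02 -0.00e+00 -5.63e+00]
```

Call:
{"op": "send_rows", "data": {
  "plan": [
    [[51.1, -38.1, -1.9, 0, 0, -5.63, 2.6], [51.1, -38.1, -1.9, 0, 0, -5.63, 2.6], [51.1, -38.1, -1.9, 0, 0, -5.63, 2.6], [51.1, -38.1, -1.9, 0, 0, -5.63, 2.6], [51.1, -38.1, -1.9, 0, 0, -5.63, 2.6], [51.1, -38.1, -1.9, 0, 0, -5.63, 2.6], [51.1, -38.1, -1.9, 0, 0, -5.63, 2.6], [51.1, -38.1, -1.9, 0, 0, -5.63, 2.6]]
  ],
  "squeeze": 30
}}

```text
time_s: 1.1
tcp_pos: [0.4568, -0.1233, 0.2462]
tcp_rot: [[0.292, 0.956, -0.0], [0.956, -0.292, 0.001], [0.001, -0.0, -1.0]]
contact_force: [0.3, -1.1, -0.2]
gripper_width: 0.0261
```

Call:
{"op": "send_rows", "data": {
  "plan": [
    [[12.8, 4.6, 0, 0, 0, 0, 2.6], [12.8, 4.6, 0, 0, 0, 0, 2.6], [12.8, 4.6, 2, 0, 0, 0, 2.6], [12.8, 4.6, 4.6, 0, 0, 0, 2.6], [12.8, 4.6, 4.6, 0, 0, 0, 2.6], [12.8, 4.6, 4.6, 0, 0, 0, 2.6]]
  ]
}}

```text
time_s: 1.85
tcp_pos: [0.5384, -0.0146, 0.2012]
tcp_rot: [[0.292, 0.956, 0.001], [0.956, -0.292, 0.001], [0.001, 0.0, -1.0]]
contact_force: [-0.6, -0.7, 1.1]
gripper_width: 0.0265
```

```bash
python3 - <<'E'
from h import *
from station import manip
f=manip.grab_frame("side");crop(f,250,150,160,120,5,"pics/s1.png")
f=manip.grab_frame("top");crop(f,235,160,160,120,5,"pics/t1.png")
o=manip.get_obs();st(o)
E
```

```text
t 1.95 tcp [ 0.5386 -0.0146  0.2014] psi 73.0 tilt [0.0015 0.0007] F [-0.5 -0.5 -0.1] M [ 0.02 -0.01  0.06] w 0.0261 q [-0.11  0.36  1.71  0.    1.06  0.18]
```

View pics/s1.png

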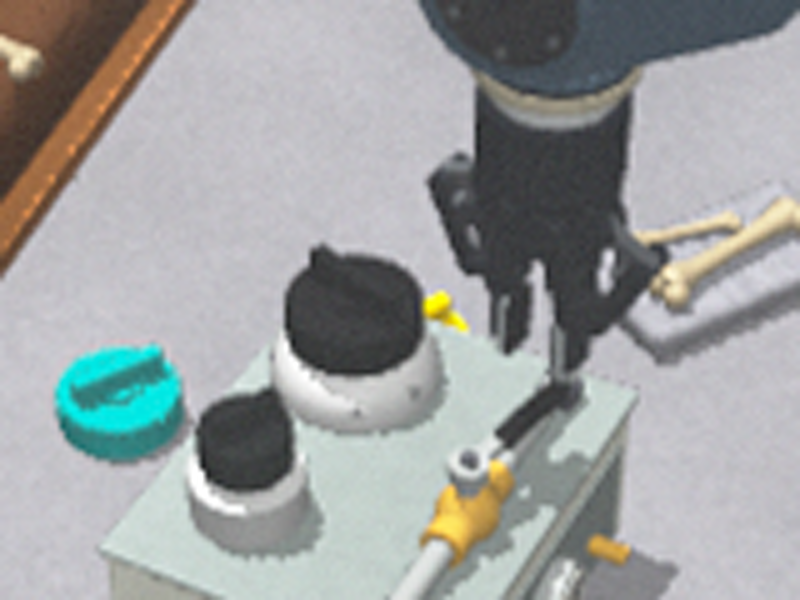

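Side view: the finger tips are at about (510,345) and (565,370). Lowered by 5 cm, they would straddle the handle at (530,410). I'll descend with a force check.

Call:
{"op": "send_rows", "data": {
  "plan": [
    [[0, 0, 1.5, 0, 0, 0, 2.6], [0, 0, 3.0, 0, 0, 0, 2.6], [0, 0, 4.0, 0, 0, 0, 2.6], [0, 0, 4.7, 0, 0, 0, 2.6], [0, 0, 4.7, 0, 0, 0, 2.6]]
  ]
}}

```text
time_s: 2.58
tcp_pos: [0.5384, -0.0146, 0.1539]
tcp_rot: [[0.292, 0.956, 0.001], [0.956, -0.292, 0.001], [0.001, 0.0, -1.0]]
contact_force: [0.8, 0.5, -0.0]
gripper_width: 0.0261
```

```bash
python3 - <<'E'
from h import *
from station import manip
f=manip.grab_frame("side");crop(f,300,170,100,75,8,"pics/s2.png")
o=manip.get_obs();st(o)
c=np.array([.5553,.043])
for a in [73,63,53,43,33,23,13,3,-7,-10,-14]:
    d=np.array([np.cos(np.radians(a)),np.sin(np.radians(a))]); n=np.array([d[1],-d[0]])
    print(a,to(o,np.r_[c-d*.06,.154],a))
E
```

```text
t 2.62 tcp [ 0.5387 -0.0146  0.1544] psi 73.0 tilt [0.0013 0.0008] F [-0.4 -0.5  0.1] M [-0.03 -0.    0.07] w 0.0259 q [-0.11  0.42  1.76  0.    0.96  0.18]
73 [-0.01 -0.09  0.04  0.01 -0.01 -0.  ]
63 [ 0.08 -1.14  0.03  0.01 -0.01  1.  ]
53 [ 0.35 -2.15  0.03  0.   -0.01  2.  ]
43 [ 0.8  -3.09  0.03  0.   -0.01  3.  ]
33 [ 1.4  -3.95  0.03  0.   -0.01  4.  ]
23 [ 2.14 -4.69  0.03  0.   -0.01  5.  ]
13 [ 2.99 -5.29  0.03  0.   -0.01  6.  ]
3 [ 3.94 -5.73  0.03  0.   -0.01  7.  ]
-7 [ 4.95 -6.    0.04  0.   -0.01  8.  ]
-10 [ 5.26 -6.05  0.04  0.   -0.01  8.3 ]
-14 [ 5.68 -6.09  0.04 -0.   -0.01  8.7 ]
```

View pics/s2.png

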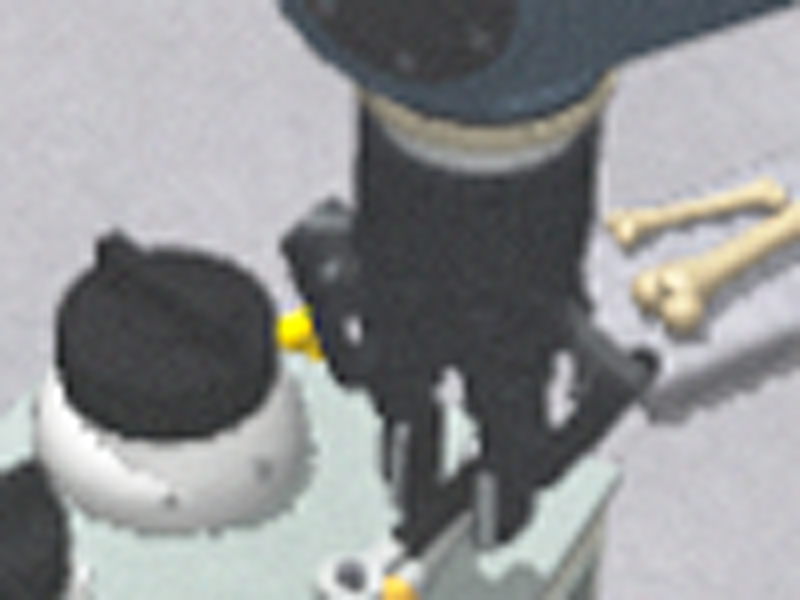

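Call:
{"op": "send_rows", "data": {
  "plan": [
    [[0.1, -1.15, 0, 0, 0, 1, 2.6], [0.35, -2.15, 0, 0, 0, 2, 2.6], [0.8, -3.1, 0, 0, 0, 3, 2.6], [1.4, -3.95, 0, 0, 0, 4, 2.6], [2.15, -4.7, 0, 0, 0, 5, 2.6], [3.0, -5.3, 0, 0, 0, 6, 2.6], [3.9, -5.7, 0, 0, 0, 7, 2.6], [3.9, -5.7, 0, 0, 0, 7, 2.6]]
  ]
}}

```text
time_s: 3.62
tcp_pos: [0.4958, 0.0397, 0.1548]
tcp_rot: [[0.999, 0.054, 0.002], [0.054, -0.999, 0.001], [0.002, -0.001, -1.0]]
contact_force: [0.8, -0.3, 0.7]
gripper_width: 0.0256
```

```bash
python3 - <<'E'
from h import *
from station import manip
o=manip.get_obs();st(o)
f=manip.grab_frame("side");crop(f,300,190,100,75,8,"pics/s3.png")
E
```

```text
t 3.62 tcp [0.4958 0.0397 0.1548] psi 3.1 tilt [0.0023 0.0007] F [ 0.8 -0.3  0.7] M [-0.02  0.01 -0.03] w 0.0256 q [-0.01  0.35  1.86  0.    0.92  1.5 ]
```

View pics/s3.png

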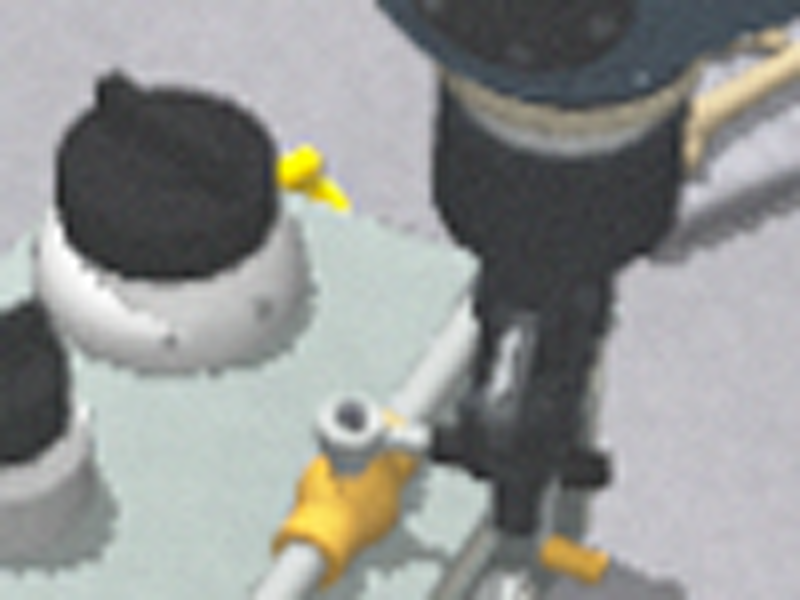

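Call:
{"op": "send_rows", "data": {
  "plan": [
    [[0, -0.8, 0, 0, 0, 0.5, 2.6], [0, -1.3, 0, 0, 0, 1.0, 2.6], [0, -1.6, 0, 0, 0, 1.05, 2.6], [0, -1.8, 0, 0, 0, 1.05, 2.6], [0, -1.8, 0, 0, 0, 1.05, 2.6]]
  ]
}}

```text
time_s: 4.3
tcp_pos: [0.4949, 0.0571, 0.1548]
tcp_rot: [[0.992, -0.124, 0.002], [-0.124, -0.992, 0.0], [0.002, -0.001, -1.0]]
contact_force: [1.7, -3.0, 0.3]
gripper_width: 0.0262
```

```bash
python3 - <<'E'
from h import *
from station import manip
o=manip.get_obs();st(o)
f=manip.grab_frame("side");crop(f,300,190,100,75,8,"pics/s4.png")
f=manip.grab_frame("top");crop(f,235,190,100,75,8,"pics/t4.png")
E
```

```text
t 4.3 tcp [0.4949 0.0571 0.1548] psi -7.1 tilt [0.0024 0.0005] F [ 1.7 -3.   0.3] M [-0.51 -0.27  0.02] w 0.0262 q [0.02 0.36 1.86 0.   0.92 1.72]
```

View pics/s4.png

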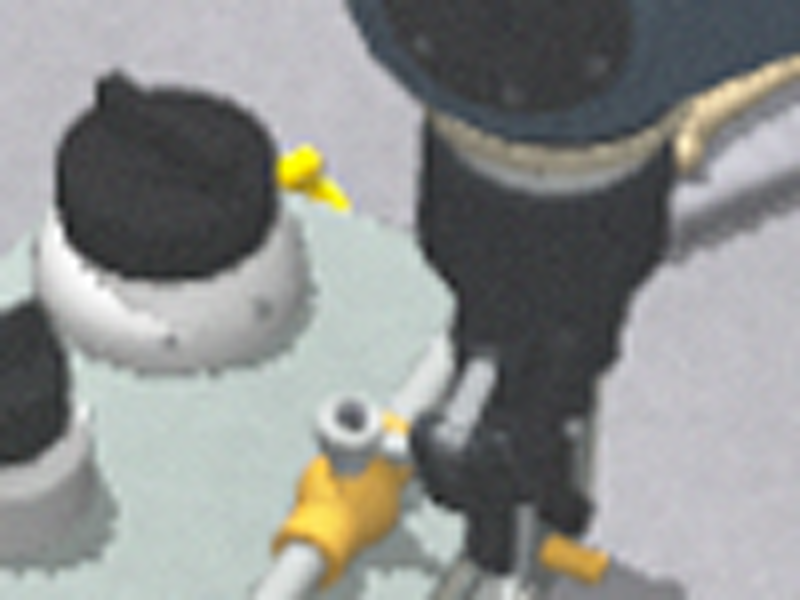

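Friction-level force only (about 3 N), so the lever may still be short of its stop. I'll creep on.

Call:
{"op": "send_rows", "data": {
  "plan": [
    [[0, -0.2, 0, 0, 0, 0, 2.6], [0, -0.4, 0, 0, 0, 0, 2.6], [0, -0.4, 0, 0, 0, 0, 2.6]]
  ]
}}

```text
time_s: 4.78
tcp_pos: [0.495, 0.0579, 0.1547]
tcp_rot: [[0.992, -0.124, 0.001], [-0.124, -0.992, -0.005], [0.001, 0.005, -1.0]]
contact_force: [-2.9, -29.1, 3.0]
gripper_width: 0.0259
```

Call:
{"op": "send_rows", "data": {
  "plan": [
    [[0, 0.6, 0, 0, 0, 0, 2.6], [0, 0.6, 0, 0, 0, 0, 2.6], [0, 0.6, -2.0, 0, 0, 0, 2.6], [0, 0.6, -5.0, 0, 0, 0, 2.6], [0, 0.6, -8.5, 0, 0, 0, 4.0], [0, 0.6, -8.5, 0, 0, 0, 4.0]]
  ]
}}

```text
time_s: 5.52
tcp_pos: [0.4952, 0.053, 0.242]
tcp_rot: [[0.992, -0.123, 0.005], [-0.123, -0.992, -0.005], [0.006, 0.004, -1.0]]
contact_force: [0.2, -0.6, -0.8]
gripper_width: 0.0399
```

```bash
python3 - <<'E'
from h import *
from station import manip
o=manip.get_obs();st(o);print(to(o,(.6515,-.0525,.235),-20))
E
```

```text
t 5.53 tcp [0.4952 0.053  0.242 ] psi -7.1 tilt [ 0.005  -0.0045] F [ 0.2 -0.6 -0.8] M [0.05 0.02 0.  ] w 0.0399 q [ 0.02  0.24  1.77 -0.01  1.12  1.71]
[16.81  8.54  0.82  0.02 -0.03  1.29]
```

Call:
{"op": "send_rows", "data": {
  "plan": [
    [[16.8, 8.5, 0.8, 0.02, -0.03, 1.3, 4.0], [16.8, 8.5, 0.8, 0.02, -0.03, 1.3, 4.0], [16.8, 8.5, 0.8, 0.02, -0.03, 1.3, 4.0], [16.8, 8.5, 0.8, 0.02, -0.03, 1.3, 4.0], [16.8, 8.5, 0.8, 0.02, -0.03, 1.3, 4.0], [16.8, 8.5, 0.8, 0.02, -0.03, 1.3, 4.0]]
  ]
}}

```text
time_s: 6.28
tcp_pos: [0.6507, -0.051, 0.2353]
tcp_rot: [[0.94, -0.342, 0.0], [-0.342, -0.94, 0.0], [0.0, -0.0, -1.0]]
contact_force: [0.6, 0.2, 0.4]
gripper_width: 0.0398
```

```bash
python3 - <<'E'
from h import *
from station import manip
o=manip.get_obs();st(o);print(to(o,(.6515,-.0525,.185),-20))
f=manip.grab_frame("side");crop(f,270,160,100,75,8,"pics/s5.png")
f=manip.grab_frame("top");crop(f,235,190,100,75,8,"pics/t5.png")
E
```

```text
t 6.28 tcp [ 0.6507 -0.051   0.2353] psi -20.0 tilt [0.0004 0.0004] F [0.6 0.2 0.4] M [ 0.    0.01 -0.05] w 0.0398 q [-0.15  0.54  1.36  0.    1.25  1.77]
[ 0.13  0.11  5.03 -0.   -0.   -0.  ]
```

View pics/s5.png

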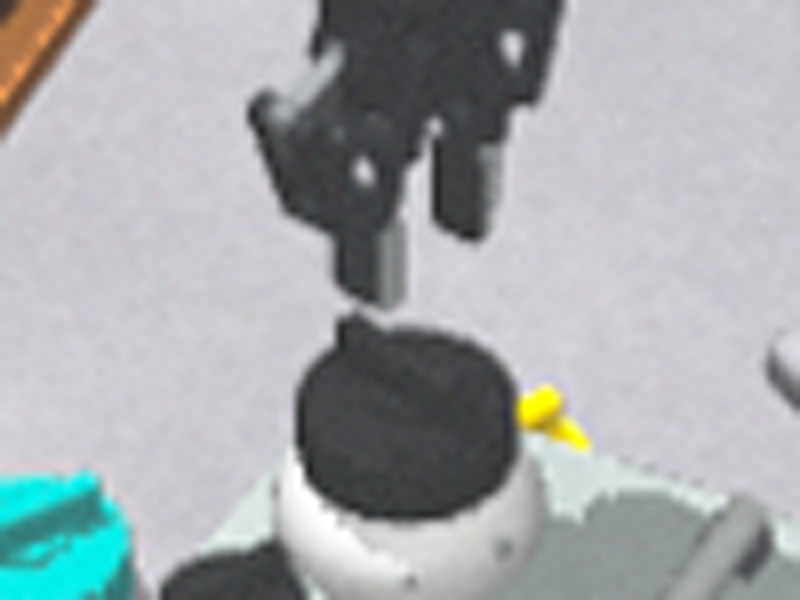

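View pics/t5.png

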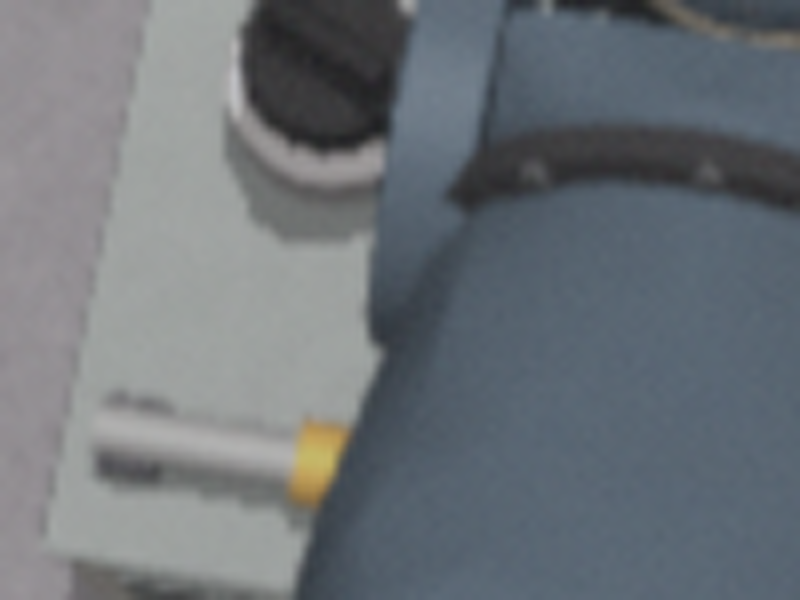

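Both fingers hang either side of the wing: tips at about (370,300) and (470,235), wing centre at about (405,375) below them. I'll lower and grip.

Call:
{"op": "send_rows", "data": {
  "plan": [
    [[0.1, 0.1, 2, 0, 0, 0, 4.0], [0.1, 0.1, 4, 0, 0, 0, 4.0], [0.1, 0.1, 5.2, 0, 0, 0, 4.0], [0.1, 0.1, 5.2, 0, 0, 0, 4.0]]
  ]
}}

```text
time_s: 6.88
tcp_pos: [0.6512, -0.0522, 0.1833]
tcp_rot: [[0.94, -0.342, 0.0], [-0.342, -0.94, 0.0], [-0.0, -0.0, -1.0]]
contact_force: [0.4, -0.4, 0.5]
gripper_width: 0.0402
```

Call:
{"op": "send_rows", "data": {
  "plan": [
    [[0, 0, 0, 0, 0, 0, 2.0], [0, 0, 0, 0, 0, 0, 1.0], [0, 0, 0, 0, 0, 0, 0.8], [0, 0, 0, 0, 0, 0, 0.8], [0, 0, 0, 0, 0, 0, 0.8]]
  ],
  "squeeze": 40
}}

```text
time_s: 7.5
tcp_pos: [0.6515, -0.0522, 0.1838]
tcp_rot: [[0.94, -0.342, 0.001], [-0.342, -0.94, 0.0], [0.001, -0.001, -1.0]]
contact_force: [0.9, 2.2, 5.5]
gripper_width: 0.0106
```

```bash
python3 - <<'E'
from h import *
from station import manip
o=manip.get_obs();st(o)
f=manip.grab_frame("side");crop(f,270,160,100,75,8,"pics/s6.png")
E
```

```text
t 7.5 tcp [ 0.6515 -0.0522  0.1838] psi -20.0 tilt [0.0012 0.0003] F [0.9 2.2 5.5] M [ 0.22 -0.25 -0.  ] w 0.0106 q [-0.15  0.58  1.41  0.    1.15  1.77]
```

View pics/s6.png

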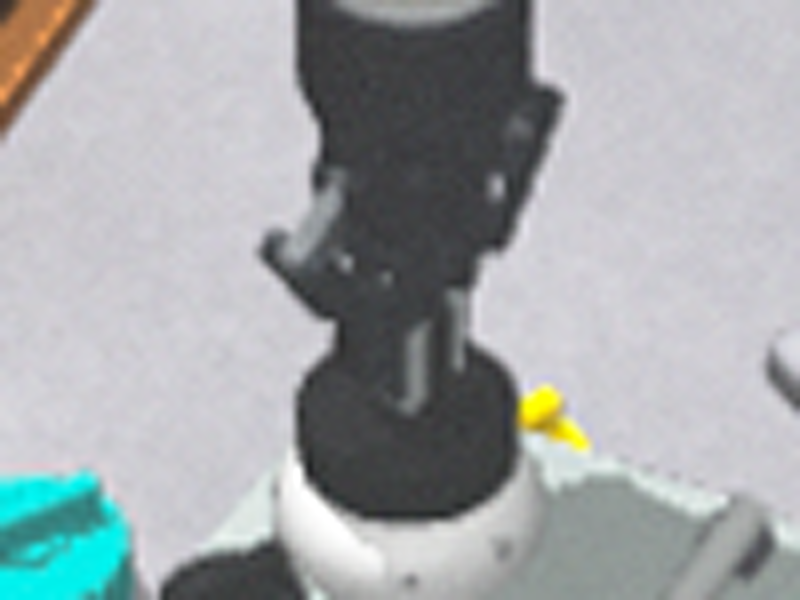

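Call:
{"op": "send_rows", "data": {
  "plan": [
    [[0, 0, -0.05, 0, 0, 0, 0.8], [0, 0, -0.05, 0, 0, -0.5, 0.8], [0, 0, -0.05, 0, 0, -1, 0.8], [0, 0, -0.05, 0, 0, -1, 0.8]]
  ],
  "squeeze": 80
}}

```text
time_s: 8.05
tcp_pos: [0.6514, -0.0524, 0.1842]
tcp_rot: [[0.985, -0.174, 0.001], [-0.174, -0.985, -0.0], [0.001, -0.0, -1.0]]
contact_force: [-0.9, -0.3, 4.1]
gripper_width: 0.0097
```

```bash
python3 - <<'E'
from h import *
from station import manip
o=manip.get_obs();st(o)
E
```

```text
t 8.05 tcp [ 0.6514 -0.0524  0.1842] psi -10.0 tilt [ 0.001 -0.   ] F [-0.9 -0.3  4.1] M [-0.15 -0.05  0.07] w 0.0097 q [-0.15  0.58  1.41  0.    1.15  1.59]
```

```bash
python3 - <<'E'
from h import *
from station import manip
f=manip.grab_frame("side");crop(f,280,175,80,60,10,"pics/s7.png");crop(f,300,205,32,24,25,"pics/s7b.png")
E
```

```text
(no output)
```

View pics/s7.png

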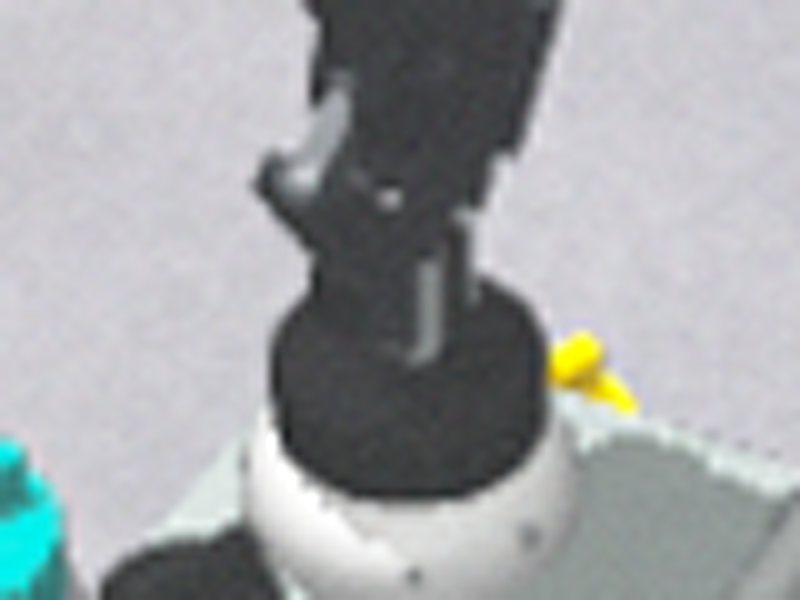

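Call:
{"op": "send_rows", "data": {
  "plan": [
    [[0, 0, -0.03, 0, 0, -0.5, 0.8], [0, 0, -0.03, 0, 0, -1, 0.8]]
  ]
}}

```text
time_s: 8.35
tcp_pos: [0.6514, -0.0525, 0.1844]
tcp_rot: [[1.0, -0.001, 0.001], [-0.001, -1.0, -0.0], [0.001, 0.0, -1.0]]
contact_force: [0.2, 0.2, 4.2]
gripper_width: 0.0098
```

```bash
python3 - <<'E'
from h import *
from station import manip
o=manip.get_obs();st(o);print(o["tau"].round(2))
E
```

```text
t 8.35 tcp [ 0.6514 -0.0525  0.1844] psi -0.1 tilt [ 0.0008 -0.0002] F [0.2 0.2 4.2] M [-0.13 -0.07 -0.12] w 0.0098 q [-0.15  0.58  1.41 -0.    1.15  1.42]
[  0.5  -61.35 -27.87   0.11   0.09   1.09]
```

Call:
{"op": "send_rows", "data": {
  "plan": [
    [[0, 0, -0.04, 0, 0, -0.25, 0.8], [0, 0, -0.04, 0, 0, -0.5, 0.8]]
  ]
}}

```text
time_s: 8.6
tcp_pos: [0.6513, -0.0526, 0.1845]
tcp_rot: [[0.996, 0.085, 0.0], [0.085, -0.996, -0.0], [0.0, 0.0, -1.0]]
contact_force: [0.9, -1.0, 2.3]
gripper_width: 0.0097
```

```bash
python3 - <<'E'
from h import *
from station import manip
o=manip.get_obs();st(o);print(o["tau"].round(2))
E
```

```text
t 8.6 tcp [ 0.6513 -0.0526  0.1845] psi 4.9 tilt [ 0.0004 -0.0002] F [ 0.9 -1.   2.3] M [ 0.   -0.16 -0.15] w 0.0097 q [-0.15  0.58  1.41 -0.    1.15  1.33]
[ 2.600e-01 -6.220e+01 -2.815e+01 -2.000e-02  2.300e-01  4.400e-01]
```

Call:
{"op": "send_rows", "data": {
  "plan": [
    [[0, 0, -0.02, 0, 0, -0.3, 0.8], [0, 0, -0.02, 0, 0, -0.3, 0.8]]
  ]
}}

```text
time_s: 8.85
tcp_pos: [0.6512, -0.0526, 0.1845]
tcp_rot: [[0.991, 0.135, 0.0], [0.135, -0.991, -0.0], [0.0, 0.0, -1.0]]
contact_force: [0.6, -0.3, 2.5]
gripper_width: 0.0101
```

```bash
python3 - <<'E'
from h import *
from station import manip
o=manip.get_obs();st(o);print(o["tau"].round(2))
E
```

```text
t 8.85 tcp [ 0.6512 -0.0526  0.1845] psi 7.8 tilt [ 0.0002 -0.0001] F [ 0.6 -0.3  2.5] M [-0.05 -0.23  0.01] w 0.0101 q [-0.15  0.58  1.41 -0.    1.15  1.28]
[ 7.00e-02 -6.23e+01 -2.81e+01  3.00e-02  3.00e-01 -3.80e-01]
```

Call:
{"op": "send_rows", "data": {
  "plan": [
    [[0, 0, -0.02, 0, 0, -0.3, 0.8], [0, 0, -0.02, 0, 0, -0.3, 0.8]]
  ]
}}

```text
time_s: 9.1
tcp_pos: [0.6513, -0.053, 0.1846]
tcp_rot: [[0.983, 0.184, 0.0], [0.184, -0.983, -0.001], [0.0, 0.001, -1.0]]
contact_force: [2.8, -1.7, 0.2]
gripper_width: 0.0095
```

```bash
python3 - <<'E'
from h import *
from station import manip
o=manip.get_obs();st(o);print(o["tau"].round(2))
f=manip.grab_frame("side");crop(f,280,175,80,60,10,"pics/s8.png")
E
```

```text
t 9.1 tcp [ 0.6513 -0.053   0.1846] psi 10.6 tilt [ 0.0004 -0.0006] F [ 2.8 -1.7  0.2] M [-0.38 -0.45 -0.13] w 0.0095 q [-0.15  0.58  1.41 -0.    1.15  1.23]
[  1.57 -63.09 -27.9    0.43   0.7   -0.52]
```

View pics/s8.png

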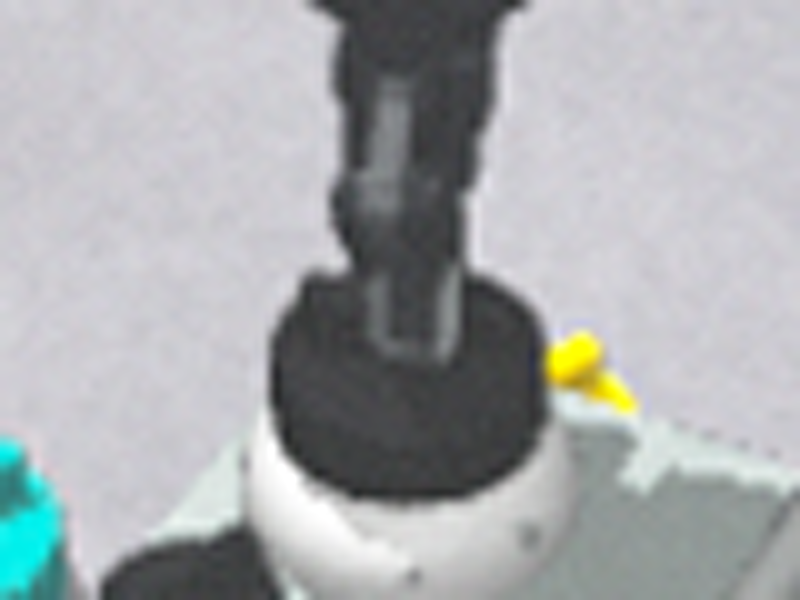

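```bash
python3 - <<'E'
from h import *
s=np.load("side0.npz")
for a in (-20,-10,0,10,20):
    d=np.array([np.cos(np.radians(a)),np.sin(np.radians(a))])
    p=proj(s,[np.r_[np.array([.6512,-.053])+k*d*.031,.197] for k in(1,-1)]);print(a,p.round(1).tolist(),((p-[280,175])*10).round().tolist())
E
```

```text
-20 [[312.5, 198.6], [330.0, 208.2]] [[325.0, 236.0], [500.0, 332.0]]
-10 [[311.4, 199.7], [331.2, 207.2]] [[314.0, 247.0], [512.0, 322.0]]
0 [[310.5, 200.8], [332.0, 206.0]] [[305.0, 258.0], [520.0, 310.0]]
10 [[309.9, 202.1], [332.5, 204.7]] [[299.0, 271.0], [525.0, 297.0]]
20 [[309.7, 203.4], [332.6, 203.4]] [[297.0, 284.0], [526.0, 284.0]]
```

Side view: the wing's far end has moved to about (320,280), which fits roughly 10° of heading, so the cap turns with the gripper. I'll keep turning to the stop.

Call:
{"op": "send_rows", "data": {
  "plan": [
    [[0, 0, -0.0, 0, 0, -0.3, 0.8], [0, 0, -0.0, 0, 0, -0.3, 0.8]]
  ]
}}

```text
time_s: 9.4
tcp_pos: [0.6515, -0.0535, 0.1845]
tcp_rot: [[0.973, 0.232, 0.001], [0.232, -0.973, -0.001], [0.001, 0.001, -1.0]]
contact_force: [2.7, -4.3, 0.5]
gripper_width: 0.0098
```

```bash
python3 - <<'E'
from h import *
from station import manip
o=manip.get_obs();st(o);print(o["tau"].round(2))
E
```

```text
t 9.4 tcp [ 0.6515 -0.0535  0.1845] psi 13.4 tilt [ 0.0009 -0.0011] F [ 2.7 -4.3  0.5] M [-0.79 -0.58 -0.8 ] w 0.0098 q [-0.15  0.58  1.41 -0.    1.15  1.18]
[  3.49 -63.01 -27.28   0.65   1.04  -1.1 ]
```

Call:
{"op": "send_rows", "data": {
  "plan": [
    [[0, 0, 0, 0, 0, -0.3, 0.8], [0, 0, 0, 0, 0, -0.3, 0.8]]
  ]
}}

```text
time_s: 9.65
tcp_pos: [0.6516, -0.0536, 0.1846]
tcp_rot: [[0.96, 0.279, 0.001], [0.279, -0.96, -0.001], [0.001, 0.001, -1.0]]
contact_force: [2.4, -3.3, 1.0]
gripper_width: 0.0094
```

```bash
python3 - <<'E'
from h import *
from station import manip
o=manip.get_obs();st(o);print(o["tau"].round(2))
f=manip.grab_frame("side");crop(f,280,175,80,60,10,"pics/s9.png")
E
```

```text
t 9.65 tcp [ 0.6516 -0.0536  0.1846] psi 16.2 tilt [ 0.0011 -0.0007] F [ 2.4 -3.3  1. ] M [-0.41 -0.35 -1.42] w 0.0094 q [-0.15  0.58  1.41 -0.    1.15  1.13]
[  2.86 -62.5  -27.62  -0.07   0.65  -1.8 ]
```

View pics/s9.png

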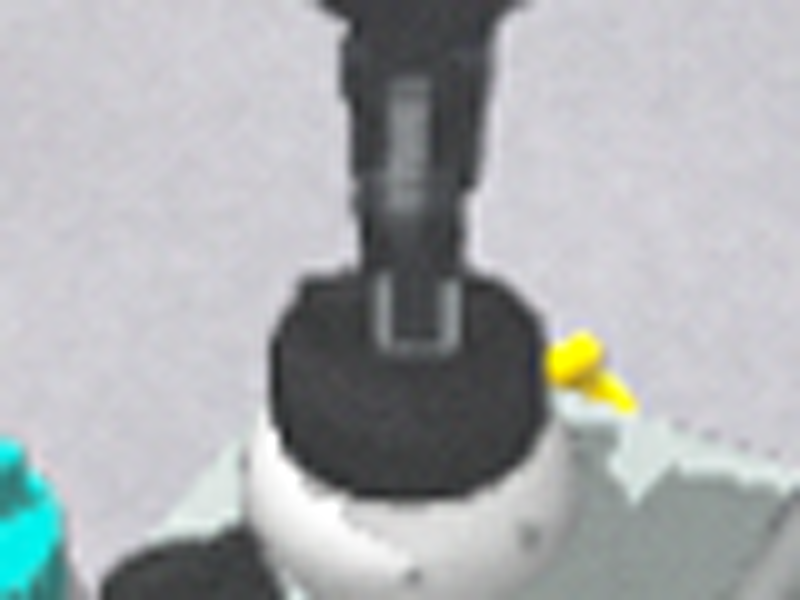

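The moment climbs steadily to −1.4 N m, so the cap is at its first stop. I'll ease off the twist, open the fingers and wait over 2 s.

Call:
{"op": "send_rows", "data": {
  "plan": [
    [[0, 0, 0, 0, 0, 0.3, 0.8], [0, 0, 0, 0, 0, 0.3, 2.2], [0, 0, 0, 0, 0, 0.3, 2.8], [0, 0, 0, 0, 0, 0.3, 2.8], [0, 0, 0, 0, 0, 0.3, 2.8], [0, 0, 0, 0, 0, 0.3, 2.8], [0, 0, 0, 0, 0, 0.3, 2.8], [0, 0, 0, 0, 0, 0.3, 2.8]]
  ]
}}

```text
time_s: 10.7
tcp_pos: [0.6516, -0.0536, 0.1846]
tcp_rot: [[0.973, 0.229, 0.001], [0.229, -0.973, -0.001], [0.001, 0.001, -1.0]]
contact_force: [0.6, -0.1, 0.2]
gripper_width: 0.0283
```

```bash
python3 - <<'E'
from h import *
from station import manip
o=manip.get_obs();st(o)
f=manip.grab_frame("side");crop(f,280,175,80,60,10,"pics/s10.png")
E
```

```text
t 10.7 tcp [ 0.6516 -0.0536  0.1846] psi 13.2 tilt [ 0.0011 -0.0009] F [ 0.6 -0.1  0.2] M [ 0.03 -0.01  0.02] w 0.0283 q [-0.15  0.58  1.41 -0.    1.15  1.19]
```

View pics/s10.png

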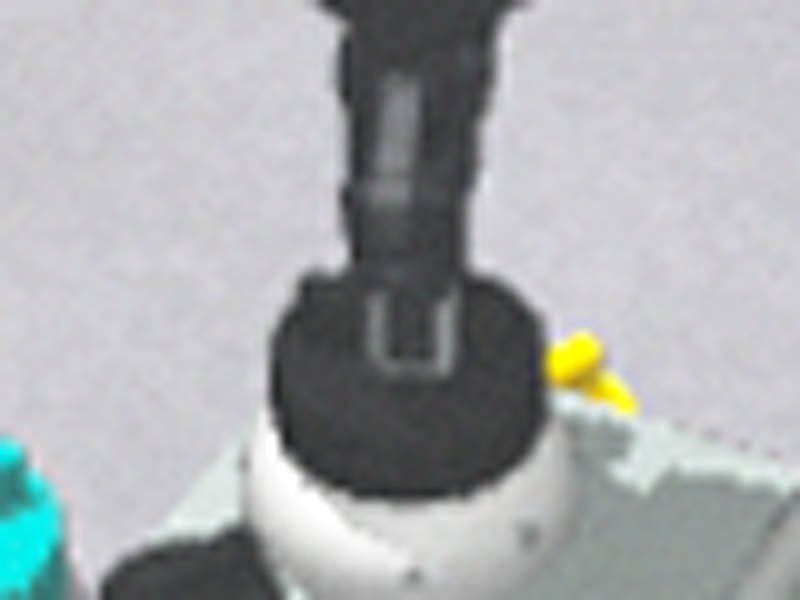

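Call:
{"op": "send_rows", "data": {
  "plan": [
    [[0, 0, 0, 0, 0, 0, 2.8], [0, 0, 0, 0, 0, 0, 2.8], [0, 0, 0, 0, 0, 0, 2.8], [0, 0, 0, 0, 0, 0, 2.8], [0, 0, 0, 0, 0, 0, 2.8], [0, 0, 0, 0, 0, 0, 2.8], [0, 0, 0, 0, 0, 0, 2.8], [0, 0, 0, 0, 0, 0, 2.8]]
  ]
}}

```text
time_s: 11.75
tcp_pos: [0.6516, -0.0536, 0.1845]
tcp_rot: [[0.973, 0.229, 0.001], [0.229, -0.973, -0.001], [0.001, 0.001, -1.0]]
contact_force: [0.3, 0.3, -0.9]
gripper_width: 0.028
```

Call:
{"op": "send_rows", "data": {
  "plan": [
    [[0, 0, 0, 0, 0, 0, 2.8], [0, 0, 0, 0, 0, 0, 2.8], [0, 0, 0, 0, 0, 0, 2.8], [0, 0, 0, 0, 0, 0, 2.8], [0, 0, 0, 0, 0, 0, 2.8], [0, 0, 0, 0, 0, 0, 2.8], [0, 0, 0, 0, 0, 0, 2.8], [0, 0, 0, 0, 0, 0, 2.8]]
  ]
}}

```text
time_s: 12.75
tcp_pos: [0.6516, -0.0536, 0.1846]
tcp_rot: [[0.973, 0.229, 0.001], [0.229, -0.973, -0.001], [0.001, 0.001, -1.0]]
contact_force: [-0.5, 0.9, -0.4]
gripper_width: 0.0284
```

Call:
{"op": "send_rows", "data": {
  "plan": [
    [[0, 0, -0.05, 0, 0, 0, 1.5], [0, 0, -0.05, 0, 0, 0, 0.8], [0, 0, -0.05, 0, 0, 0, 0.8], [0, 0, -0.05, 0, 0, 0, 0.8], [0, 0, -0.05, 0, 0, 0, 0.8]]
  ],
  "squeeze": 80
}}

```text
time_s: 13.38
tcp_pos: [0.6516, -0.0537, 0.1854]
tcp_rot: [[0.973, 0.229, 0.001], [0.229, -0.973, -0.001], [0.001, 0.001, -1.0]]
contact_force: [-1.7, -1.2, 5.3]
gripper_width: 0.0095
```

```bash
python3 - <<'E'
from h import *
from station import manip
o=manip.get_obs();st(o)
E
```

```text
t 13.38 tcp [ 0.6516 -0.0537  0.1854] psi 13.2 tilt [ 0.0015 -0.0009] F [-1.7 -1.2  5.3] M [ 0.05  0.4  -0.6 ] w 0.0095 q [-0.15  0.58  1.41 -0.    1.15  1.19]
```

Call:
{"op": "send_rows", "data": {
  "plan": [
    [[0, 0, -0.05, 0, 0, -0.2, 0.8], [0, 0, -0.05, 0, 0, -0.2, 0.8]]
  ]
}}

```text
time_s: 13.62
tcp_pos: [0.6516, -0.0537, 0.1854]
tcp_rot: [[0.965, 0.263, 0.001], [0.263, -0.965, -0.001], [0.001, 0.001, -1.0]]
contact_force: [-0.1, -1.2, -1.2]
gripper_width: 0.0095
```

```bash
python3 - <<'E'
from h import *
from station import manip
o=manip.get_obs();st(o)
E
```

```text
t 13.62 tcp [ 0.6516 -0.0537  0.1854] psi 15.2 tilt [ 0.0011 -0.0007] F [-0.1 -1.2 -1.2] M [-0.06 -0.12 -1.04] w 0.0095 q [-0.15  0.58  1.41 -0.    1.15  1.15]
```

On regripping, the moment was −0.6 and rose straight to −1.0, so the cap is at the stop, unpressed (Fz ≈ −1 N). I'll hold another 2 s.

Call:
{"op": "send_rows", "data": {
  "plan": [
    [[0, 0, 0, 0, 0, 0, 0.8], [0, 0, 0, 0, 0, 0, 0.8], [0, 0, 0, 0, 0, 0, 0.8], [0, 0, 0, 0, 0, 0, 0.8], [0, 0, 0, 0, 0, 0, 0.8], [0, 0, 0, 0, 0, 0, 0.8], [0, 0, 0, 0, 0, 0, 0.8], [0, 0, 0, 0, 0, 0, 0.8]]
  ]
}}

```text
time_s: 14.62
tcp_pos: [0.6516, -0.0537, 0.1854]
tcp_rot: [[0.965, 0.263, 0.001], [0.263, -0.965, -0.001], [0.001, 0.001, -1.0]]
contact_force: [1.0, -1.1, -0.2]
gripper_width: 0.0099
```

Call:
{"op": "send_rows", "data": {
  "plan": [
    [[0, 0, 0, 0, 0, 0, 0.8], [0, 0, 0, 0, 0, 0, 0.8], [0, 0, 0, 0, 0, 0, 0.8], [0, 0, 0, 0, 0, 0, 0.8], [0, 0, 0, 0, 0, 0, 0.8], [0, 0, 0, 0, 0, 0, 0.8], [0, 0, 0, 0, 0, 0, 0.8], [0, 0, 0, 0, 0, 0, 0.8]]
  ]
}}

```text
time_s: 15.62
tcp_pos: [0.6516, -0.0537, 0.1855]
tcp_rot: [[0.965, 0.263, 0.001], [0.263, -0.965, -0.001], [0.001, 0.001, -1.0]]
contact_force: [0.2, -0.4, 0.7]
gripper_width: 0.0098
```

```bash
python3 - <<'E'
from h import *
from station import manip
o=manip.get_obs();st(o)
E
```

```text
t 15.62 tcp [ 0.6516 -0.0537  0.1855] psi 15.2 tilt [ 0.0012 -0.0007] F [ 0.2 -0.4  0.7] M [-0.05 -0.1  -1.08] w 0.0098 q [-0.15  0.58  1.41 -0.    1.15  1.15]
```

Call:
{"op": "send_rows", "data": {
  "plan": [
    [[0, 0, 0, 0, 0, 0.3, 0.8], [0, 0, 0.2, 0, 0, 0.3, 0.8], [0, 0, 0.4, 0, 0, 0.3, 0.8], [0, 0, 0.55, 0, 0, 0.3, 0.8], [0, 0, 0.55, 0, 0, 0.3, 0.8]]
  ],
  "squeeze": 100
}}

```text
time_s: 16.25
tcp_pos: [0.6517, -0.0537, 0.1811]
tcp_rot: [[0.977, 0.214, 0.002], [0.214, -0.977, -0.001], [0.001, 0.002, -1.0]]
contact_force: [-4.6, 1.2, 9.4]
gripper_width: 0.0099
```

```bash
python3 - <<'E'
from h import *
from station import manip
o=manip.get_obs();st(o)
E
```

```text
t 16.25 tcp [ 0.6517 -0.0537  0.1811] psi 12.4 tilt [ 0.0018 -0.0012] F [-4.6  1.2  9.4] M [ 0.03  0.73 -0.11] w 0.0099 q [-0.15  0.59  1.41 -0.    1.14  1.2 ]
```

Call:
{"op": "send_rows", "data": {
  "plan": [
    [[0, 0, 0.15, 0, 0, 0, 0.8], [0, 0, 0.25, 0, 0, 0, 0.8], [0, 0, 0.25, 0, 0, 0, 0.8]]
  ]
}}

```text
time_s: 16.62
tcp_pos: [0.6518, -0.0537, 0.18]
tcp_rot: [[0.976, 0.216, 0.002], [0.216, -0.976, -0.002], [0.002, 0.002, -1.0]]
contact_force: [-5.5, -0.2, 11.2]
gripper_width: 0.0094
```

```bash
python3 - <<'E'
from h import *
from station import manip
o=manip.get_obs();st(o)
E
```

```text
t 16.62 tcp [ 0.6518 -0.0537  0.18  ] psi 12.5 tilt [ 0.0025 -0.0018] F [-5.5 -0.2 11.2] M [ 0.07  0.86 -0.13] w 0.0094 q [-0.15  0.59  1.41 -0.    1.14  1.2 ]
```

Call:
{"op": "send_rows", "data": {
  "plan": [
    [[0, 0, 0.2, 0, 0, 0, 0.8], [0, 0, 0.35, 0, 0, 0, 0.8], [0, 0, 0.35, 0, 0, 0, 0.8]]
  ]
}}

```text
time_s: 17.0
tcp_pos: [0.6518, -0.0537, 0.1793]
tcp_rot: [[0.976, 0.219, 0.004], [0.219, -0.976, -0.003], [0.003, 0.003, -1.0]]
contact_force: [-9.6, 0.5, 20.8]
gripper_width: 0.0096
```

```bash
python3 - <<'E'
from h import *
from station import manip
o=manip.get_obs();st(o)
E
```

```text
t 17.0 tcp [ 0.6518 -0.0537  0.1793] psi 12.6 tilt [ 0.0037 -0.0026] F [-9.6  0.5 20.8] M [ 0.19  1.77 -0.15] w 0.0096 q [-0.15  0.59  1.41 -0.    1.14  1.2 ]
```

Call:
{"op": "send_rows", "data": {
  "plan": [
    [[0, 0, 0.2, 0, 0, -0.5, 0.8], [0, 0, 0.2, 0, 0, -1.0, 0.8], [0, 0, 0.2, 0, 0, -1.5, 0.8], [0, 0, 0.2, 0, 0, -2.0, 0.8], [0, 0, 0.2, 0, 0, -2.0, 0.8]]
  ]
}}

```text
time_s: 17.62
tcp_pos: [0.6524, -0.054, 0.1793]
tcp_rot: [[0.84, 0.542, 0.006], [0.542, -0.84, -0.004], [0.003, 0.006, -1.0]]
contact_force: [-3.9, -1.5, 14.4]
gripper_width: 0.0096
```

```bash
python3 - <<'E'
from h import *
from station import manip
o=manip.get_obs();st(o)
f=manip.grab_frame("side");crop(f,280,175,80,60,10,"pics/s11.png")
E
```

```text
t 17.62 tcp [ 0.6524 -0.054   0.1793] psi 32.8 tilt [ 0.006  -0.0037] F [-3.9 -1.5 14.4] M [-0.14  0.78 -0.12] w 0.0096 q [-0.15  0.59  1.41 -0.    1.13  0.85]
```

View pics/s11.png

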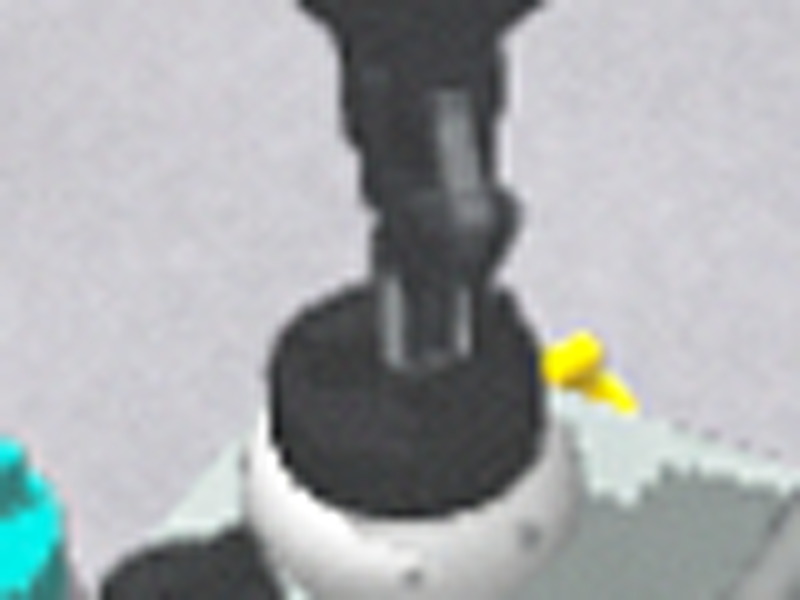

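Call:
{"op": "send_rows", "data": {
  "plan": [
    [[0, 0, 0.15, 0, 0, -0.6, 0.8], [0, 0, 0.15, 0, 0, -1.2, 0.8], [0, 0, 0.15, 0, 0, -1.8, 0.8], [0, 0, 0.15, 0, 0, -2.4, 0.8], [0, 0, 0.15, 0, 0, -2.9, 0.8], [0, 0, 0.15, 0, 0, -2.9, 0.8]]
  ]
}}

```text
time_s: 18.42
tcp_pos: [0.6529, -0.0548, 0.1796]
tcp_rot: [[0.47, 0.883, 0.008], [0.883, -0.47, -0.006], [-0.001, 0.01, -1.0]]
contact_force: [-4.1, -3.9, 12.6]
gripper_width: 0.0096
```

```bash
python3 - <<'E'
from h import *
from station import manip
o=manip.get_obs();st(o)
f=manip.grab_frame("side");crop(f,280,175,80,60,10,"pics/s12.png")
E
```

```text
t 18.43 tcp [ 0.6529 -0.0548  0.1796] psi 62.0 tilt [ 0.008  -0.0055] F [-4.1 -3.9 12.6] M [-0.59  0.69 -0.06] w 0.0096 q [-0.15  0.59  1.41 -0.    1.13  0.34]
```

View pics/s12.png

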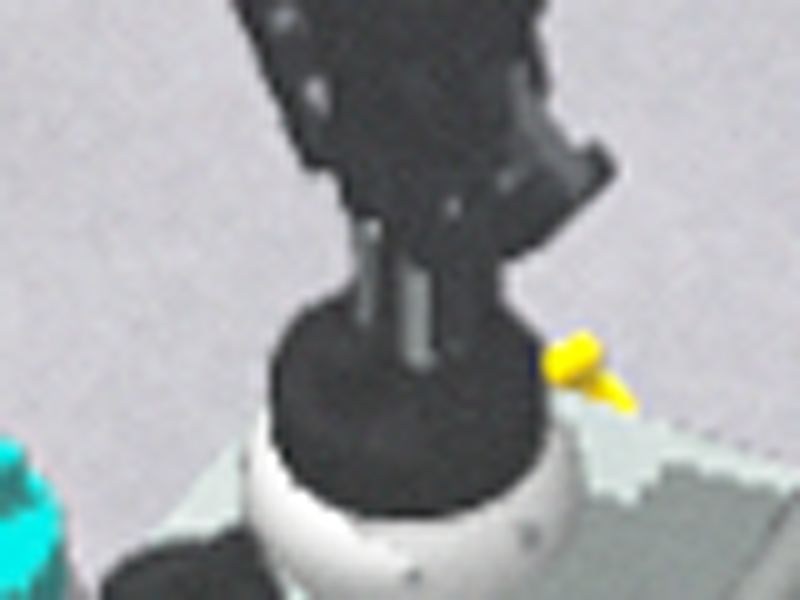

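Call:
{"op": "send_rows", "data": {
  "plan": [
    [[0, 0, -0.2, 0, 0, 0, 0.8], [0, 0, -0.5, 0, 0, 0, 0.8], [0, 0, -0.8, 0, 0, 0, 0.8], [0, 0, -1.0, 0, 0, 0, 0.8], [0, 0, -1.0, 0, 0, 0, 0.8]]
  ]
}}

```text
time_s: 19.1
tcp_pos: [0.6526, -0.0547, 0.1893]
tcp_rot: [[0.47, 0.882, 0.007], [0.882, -0.47, -0.006], [-0.002, 0.009, -1.0]]
contact_force: [-0.7, -1.4, -1.7]
gripper_width: 0.0095
```

```bash
python3 - <<'E'
from h import *
from station import manip
o=manip.get_obs();st(o)
E
```

```text
t 19.1 tcp [ 0.6526 -0.0547  0.1893] psi 61.9 tilt [ 0.0071 -0.0056] F [-0.7 -1.4 -1.7] M [-0.37  0.22 -0.01] w 0.0095 q [-0.15  0.58  1.4  -0.    1.15  0.34]
```

Call:
{"op": "send_rows", "data": {
  "plan": [
    [[0, 0, -0.8, 0, 0, 0, 0.8], [0, 0, -1.6, 0, 0, 0, 0.8], [0, 0, -2.4, 0, 0, 0, 0.8], [0, 0, -4.5, 0, 0, 0, 0.8], [0, 0, -7, 0, 0, 0, 0.8], [0, 0, -7, 0, 0, 0, 0.8]]
  ]
}}

```text
time_s: 19.85
tcp_pos: [0.6529, -0.0543, 0.2615]
tcp_rot: [[0.47, 0.882, 0.011], [0.882, -0.47, -0.006], [-0.0, 0.013, -1.0]]
contact_force: [-1.1, 0.2, -2.7]
gripper_width: 0.0102
```

```bash
python3 - <<'E'
from h import *
from station import manip
o=manip.get_obs();st(o)
f=manip.grab_frame("side");crop(f,270,150,100,75,8,"pics/s13.png")
for x,y,z,p in ((.56,.1,.27,62),(.4455,.3147,.2,62)): print(to(o,(x,y,z),p))
E
```

```text
t 19.85 tcp [ 0.6529 -0.0543  0.2615] psi 61.9 tilt [ 0.0111 -0.0061] F [-1.1  0.2 -2.7] M [ 0.01 -0.   -0.02] w 0.0102 q [-0.15  0.51  1.33 -0.    1.29  0.34]
[ 9.250e+00 -1.544e+01 -1.050e+00  7.000e-02  0.000e+00 -1.000e-02]
[ 2.281e+01 -3.573e+01  5.690e+00  7.000e-02  0.000e+00 -1.000e-02]
```

View pics/s13.png

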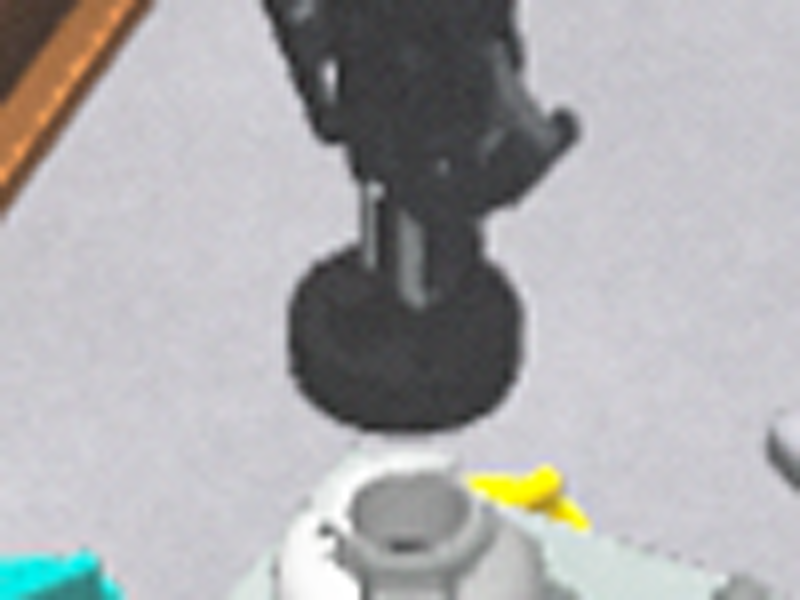

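The cap hangs free above the open neck (neck at about (410,510), cap at about (405,340)). I'll carry it level to above the free bay.

Call:
{"op": "send_rows", "data": {
  "plan": [
    [[22.8, -35.7, 0, 0.07, 0, 3.9, 0.8], [22.8, -35.7, 0, 0.07, 0, 3.9, 0.8], [22.8, -35.7, 0, 0.07, 0, 3.9, 0.8], [22.8, -35.7, 0, 0.07, 0, 3.9, 0.8], [22.8, -35.7, 0, 0.07, 0, 3.9, 0.8], [22.8, -35.7, 0, 0.07, 0, 3.9, 0.8], [22.8, -35.7, 0, 0.07, 0, 3.9, 0.8], [22.8, -35.7, 0, 0.07, 0, 3.9, 0.8]]
  ]
}}

```text
time_s: 20.9
tcp_pos: [0.4423, 0.317, 0.2547]
tcp_rot: [[0.919, 0.393, -0.001], [0.393, -0.919, 0.003], [-0.0, -0.003, -1.0]]
contact_force: [0.9, -0.7, -3.2]
gripper_width: 0.0096
```

```bash
python3 - <<'E'
from h import *
from station import manip
o=manip.get_obs();st(o);print(to(o,(.4455,.3147,.10),22.6))
E
```

```text
t 20.9 tcp [0.4423 0.317  0.2547] psi 23.2 tilt [-0.0014  0.0026] F [ 0.9 -0.7 -3.2] M [-0.04  0.01 -0.03] w 0.0096 q [0.53 0.32 1.64 0.   1.19 1.7 ]
[ 0.2   0.39 15.47 -0.02  0.    0.06]
```

Call:
{"op": "send_rows", "data": {
  "plan": [
    [[0.2, 0.4, 5, -0.02, 0, 0, 0.8], [0.2, 0.4, 10, -0.02, 0, 0, 0.8], [0.2, 0.4, 15.5, -0.02, 0, 0, 0.8], [0.2, 0.4, 15.5, -0.02, 0, 0, 0.8], [0.2, 0.4, 15.5, -0.02, 0, 0, 0.8]]
  ]
}}

```text
time_s: 21.52
tcp_pos: [0.4465, 0.3146, 0.1013]
tcp_rot: [[0.92, 0.393, 0.001], [0.393, -0.92, 0.0], [0.001, 0.0, -1.0]]
contact_force: [0.2, -0.3, -2.1]
gripper_width: 0.0095
```

```bash
python3 - <<'E'
from h import *
from station import manip
o=manip.get_obs();st(o)
f=manip.grab_frame("side");crop(f,270,310,120,90,6,"pics/s14.png")
f=manip.grab_frame("top");crop(f,120,220,120,110,6,"pics/t14.png")
E
```

```text
t 21.52 tcp [0.4465 0.3146 0.1013] psi 23.1 tilt [0.0015 0.0002] F [ 0.2 -0.3 -2.1] M [-0.04  0.01 -0.04] w 0.0095 q [ 0.53  0.51  1.77 -0.    0.86  1.7 ]
```

View pics/s14.png

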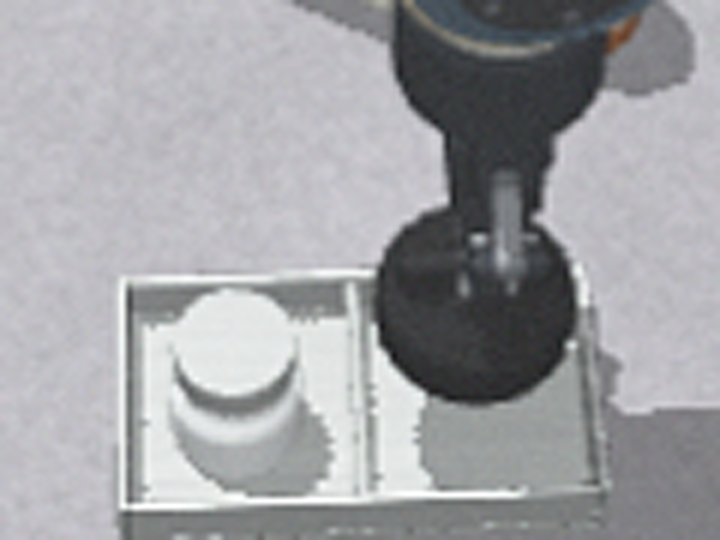

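View pics/t14.png

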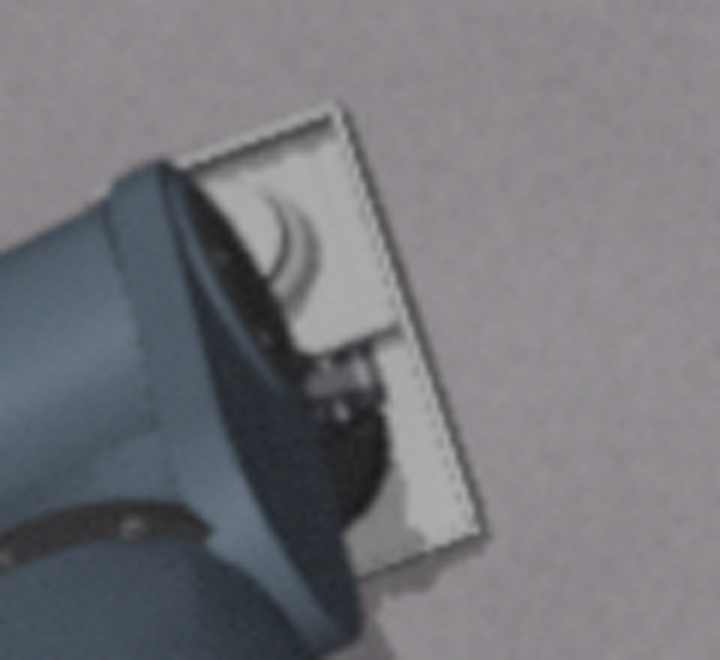

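```bash
python3 - <<'E'
from h import *
s=np.load("side0.npz")
q=np.linspace(0,6.28,200)
def ext(x,y,z0=.068):
    P=np.vstack([np.c_[x+.038*np.cos(q),y+.038*np.sin(q),0*q+z] for z in(z0,z0+.025)])
    p=proj(s,P);return p.min(0),p.max(0)
print(ext(.4465,.3146)); print(ext(.4465,.3176)); print(ext(.4495,.3146))
E
```

```text
(array([332.95080171, 342.34937369]), array([366.28375943, 376.61811915]))
(array([332.52277723, 343.35491403]), array([365.90271375, 377.70795974]))
(array([331.73356999, 341.98145289]), array([365.02797217, 376.21909494]))
```

Call:
{"op": "send_rows", "data": {
  "plan": [
    [[-0.1, -0.05, 1.5, 0, 0, 0, 0.8], [-0.1, -0.05, 3, 0, 0, 0, 0.8], [-0.1, -0.05, 4.5, 0, 0, 0, 0.8], [-0.1, -0.05, 5.5, 0, 0, 0, 0.8], [-0.1, -0.05, 5.5, 0, 0, 0, 0.8], [-0.1, -0.05, 5.5, 0, 0, 0, 0.8]]
  ]
}}

```text
time_s: 22.38
tcp_pos: [0.446, 0.3153, 0.0471]
tcp_rot: [[0.919, 0.393, 0.003], [0.393, -0.919, 0.001], [0.004, 0.0, -1.0]]
contact_force: [-0.7, -0.5, -2.6]
gripper_width: 0.0096
```

```bash
python3 - <<'E'
from h import *
from station import manip
o=manip.get_obs();st(o)
f=manip.grab_frame("side");crop(f,270,310,120,90,6,"pics/s15.png")
E
```

```text
t 22.38 tcp [0.446  0.3153 0.0471] psi 23.2 tilt [0.0035 0.0014] F [-0.7 -0.5 -2.6] M [0.02 0.01 0.01] w 0.0096 q [ 0.53  0.6   1.79 -0.    0.74  1.7 ]
```

View pics/s15.png

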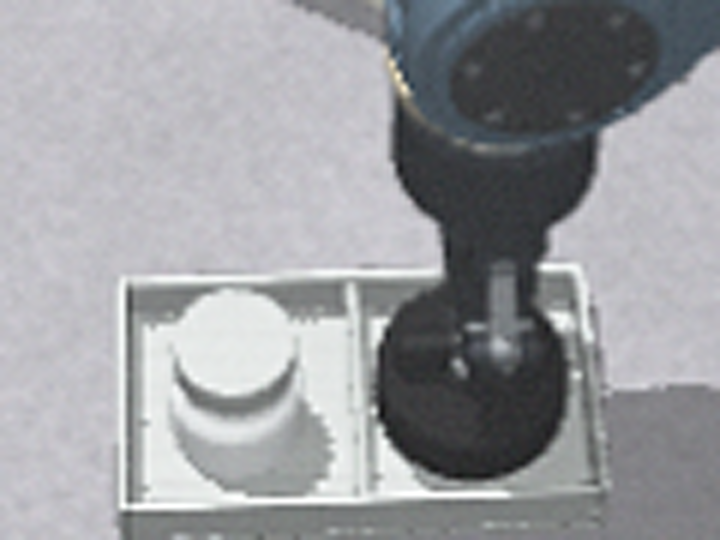

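The cap lies inside the bay but sits slightly toward the cross wall (gaps about 12 px left, 25 px right). I'll shift it 2 mm and lower slowly.

Call:
{"op": "send_rows", "data": {
  "plan": [
    [[-0.2, 0, 0.2, 0, 0, 0, 0.8], [-0.2, 0, 0.4, 0, 0, 0, 0.8], [-0.2, 0, 0.55, 0, 0, 0, 0.8], [-0.2, 0, 0.7, 0, 0, 0, 0.8], [-0.2, 0, 0.8, 0, 0, 0, 0.8], [-0.2, 0, 0.8, 0, 0, 0, 0.8]]
  ]
}}

```text
time_s: 23.18
tcp_pos: [0.4443, 0.3145, 0.0392]
tcp_rot: [[0.919, 0.393, 0.004], [0.393, -0.919, 0.002], [0.004, 0.0, -1.0]]
contact_force: [0.9, -0.2, -2.7]
gripper_width: 0.0098
```

```bash
python3 - <<'E'
from h import *
from station import manip
o=manip.get_obs();st(o)
f=manip.grab_frame("side");crop(f,320,345,64,48,12,"pics/s16.png")
E
```

```text
t 23.18 tcp [0.4443 0.3145 0.0392] psi 23.2 tilt [0.0037 0.0015] F [ 0.9 -0.2 -2.7] M [ 0.01 -0.01  0.01] w 0.0098 q [ 0.53  0.61  1.8  -0.    0.73  1.7 ]
```

View pics/s16.png

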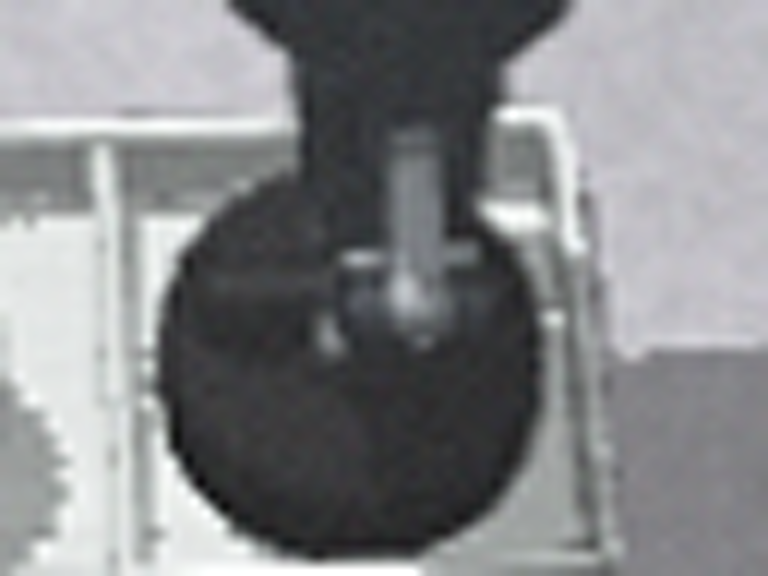

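Call:
{"op": "send_rows", "data": {
  "plan": [
    [[0, 0, 0.07, 0, 0, 0, 0.8], [0, 0, 0.12, 0, 0, 0, 0.8], [0, 0, 0.12, 0, 0, 0, 0.8]]
  ]
}}

```text
time_s: 23.6
tcp_pos: [0.4443, 0.3145, 0.0381]
tcp_rot: [[0.919, 0.393, 0.004], [0.393, -0.919, 0.002], [0.004, 0.0, -1.0]]
contact_force: [-0.6, 0.3, -3.0]
gripper_width: 0.0095
```

Call:
{"op": "send_rows", "data": {
  "plan": [
    [[0, 0, 0.05, 0, 0, 0, 0.8], [0, 0, 0.1, 0, 0, 0, 0.8], [0, 0, 0.1, 0, 0, 0, 0.8]]
  ]
}}

```text
time_s: 23.98
tcp_pos: [0.4444, 0.3146, 0.0374]
tcp_rot: [[0.919, 0.393, 0.004], [0.393, -0.919, 0.002], [0.004, -0.0, -1.0]]
contact_force: [-1.7, -1.3, 3.5]
gripper_width: 0.0097
```

Contact felt (+3.5 N against −2.6 hanging). I'll release gently.

Call:
{"op": "send_rows", "data": {
  "plan": [
    [[0, 0, 0, 0, 0, 0, 0.8], [0, 0, 0, 0, 0, 0, 0.8], [0, 0, 0, 0, 0, 0, 1.4], [0, 0, 0, 0, 0, 0, 2.0], [0, 0, 0, 0, 0, 0, 2.6], [0, 0, 0, 0, 0, 0, 2.6]]
  ],
  "squeeze": 20
}}

```text
time_s: 24.72
tcp_pos: [0.4444, 0.3147, 0.0374]
tcp_rot: [[0.919, 0.393, 0.004], [0.393, -0.919, 0.002], [0.004, -0.0, -1.0]]
contact_force: [-0.1, -1.3, 0.0]
gripper_width: 0.0262
```

Call:
{"op": "send_rows", "data": {
  "plan": [
    [[0, 0, -1, 0, 0, 0, 2.6], [0, 0, -3, 0, 0, 0, 2.6], [0, 0, -6, 0, 0, 0, 2.6], [0, 0, -11, 0, 0, 0, 2.6], [0, 0, -16, 0, 0, 0, 2.6], [0, 0, -16, 0, 0, 0, 2.6]]
  ]
}}

```text
time_s: 25.48
tcp_pos: [0.4453, 0.3153, 0.2018]
tcp_rot: [[0.919, 0.393, 0.011], [0.393, -0.919, 0.006], [0.012, -0.001, -1.0]]
contact_force: [0.8, -0.4, -0.3]
gripper_width: 0.026
```

Call:
{"op": "send_rows", "data": {
  "plan": [
    [[-28, 44, -5, 0, 0, 0, 2.6], [-28, 44, -5, 0, 0, 0, 2.6], [-28, 44, -5, 0, 0, 0, 2.6], [-28, 44, -5, 0, 0, 0, 2.6], [-28, 44, -5, 0, 0, 0, 2.6], [-28, 44, -5, 0, 0, 0, 2.6], [-28, 44, -5, 0, 0, 0, 2.6], [-28, 44, -5, 0, 0, 0, 2.6]]
  ]
}}

```text
time_s: 26.48
tcp_pos: [0.3631, -0.1787, 0.2458]
tcp_rot: [[0.919, 0.393, 0.011], [0.393, -0.919, 0.006], [0.012, -0.001, -1.0]]
contact_force: [0.6, 0.5, 0.2]
gripper_width: 0.0258
```

```bash
python3 - <<'E'
from h import *
from station import manip
o=manip.get_obs();st(o)
f=manip.grab_frame("side");cv2.imwrite("pics/sf.png",f["img"][:,:,::-1]);crop(f,270,340,120,75,6,"pics/sfc.png")
np.savez("side1.npz",**f)
f=manip.grab_frame("top");crop(f,130,150,220,180,3.5,"pics/tf.png");crop(f,130,230,80,100,6,"pics/tfc.png");np.savez("top1.npz",**f)
E
```

```text
t 26.48 tcp [ 0.3631 -0.1787  0.2458] psi 23.2 tilt [0.0106 0.0057] F [0.6 0.5 0.2] M [-0.01 -0.03  0.09] w 0.0258 q [-0.58  0.06  1.98  0.01  1.1   0.58]
```

View pics/sfc.png

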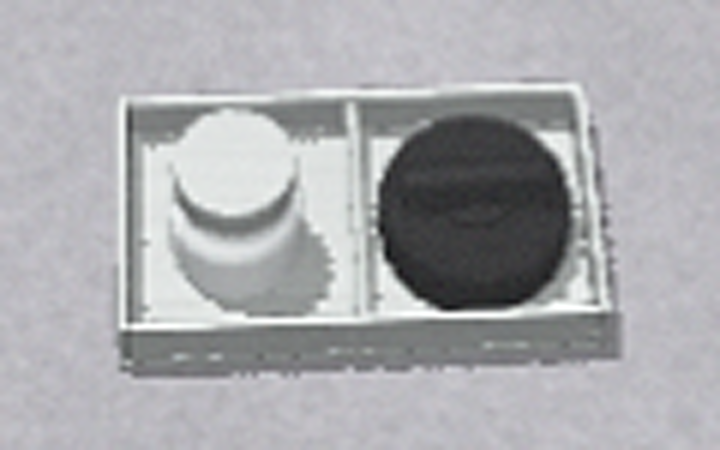

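View pics/tf.png

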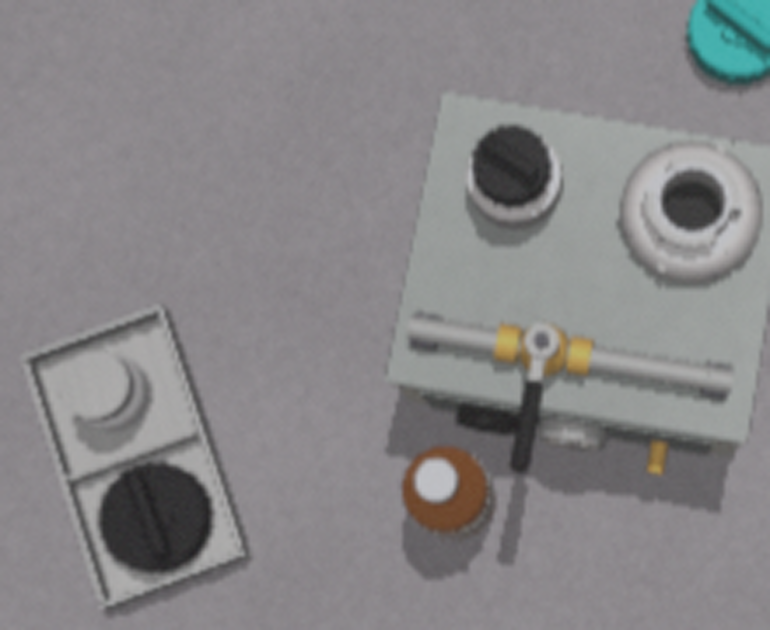

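View pics/tfc.png

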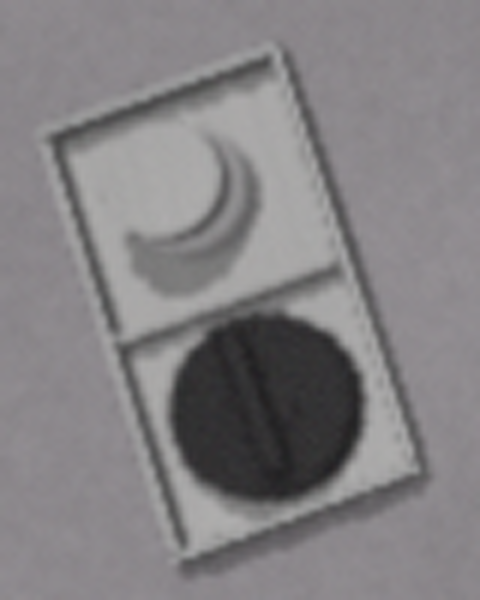

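Top view: the cap ellipse is centred at (267,406) and the bay centre at (267,406), so it sits flat and in the middle. The lever points crosswise, and the jar and bottle are where they were. I'll do a quick numeric check on the bystanders, then hand in.

```bash
python3 - <<'E'
from h import *
for n,rs in (("top",[(135,235,80,50),(240,270,40,40),(400,245,80,75)]),("side",[(360,180,70,45),(350,265,35,60)])):
    a,b=np.load(n+"0.npz")["img"],np.load(n+"1.npz")["img"]
    for x,y,w,h in rs: print(n,(x,y),np.abs(a[y:y+h,x:x+w].astype(int)-b[y:y+h,x:x+w]).mean().round(2))
from station import manip
st(manip.get_obs());print(manip.job_done())
E
```

```text
top (135, 235) 5.02
top (240, 270) 6.65
top (400, 245) 7.55
side (360, 180) 3.38
side (350, 265) 3.64
t 26.57 tcp [ 0.363  -0.1815  0.246 ] psi 22.8 tilt [0.0111 0.0042] F [-0.   0.  -0.5] M [-0.01  0.04 -0.03] w 0.0258 q [-0.58  0.06  1.98  0.01  1.09  0.58]
the job is handed in; nothing more can be done
None
```

The wide tank is open and its cap is in the free bay of the tray. I handed the job in at about 26.6 s, with the arm clear of everything.

- **Air shut off:** I swung the valve lever until it hit its end stop (about 29 N, no further movement). The last top view shows it crosswise to the pipe.
- **Venting:** I turned the cap counter-clockwise to its first stop, where the moment rose to about −1.4 N m. I left it there untouched for about 2.7 s. I then regripped it, confirmed it was still at the stop, and held it unpressed for another 2 s.
- **Cap removal:** I pressed the cap to the bottom (about 21 N) and turned it on about 50°, roughly 1.48 rad from shut. It let up and lifted out with no snagging.
- **Placing:** I lowered the cap until I felt light contact (about 3.5 N) and released it. In the last top view it lies flat, within about 1 mm of the bay's centre.

**Checks that were weak or disagreed:**
- **Camera disagreement:** the two cameras differed by 3–5 mm on the tray position, so I centred the cap by its gaps to the walls in the pictures.
- **Bystanders:** the before-and-after pixel comparison for the jar, bottle and specimen was affected by noise and shadows. That the jar and bottle stayed put rests on my look at the last pictures. For the specimen I have only that comparison and the fact that I never worked near it.
- **Finger reading:** the gripper showed about 9.6 mm on the 12 mm wing. The pictures showed the cap turning with the gripper all the same.

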